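# Dock a hanging sample tube at the end of a bent transfer rail

## Robot

A 6-joint arm with a two-finger parallel gripper is mounted at the origin on the work surface. World frame = base frame: x ahead of the robot, y to its left, z up, the work surface at z = 0. Lengths are in mm, angles in rad, forces in N, time in s.
With the tool pointing down it reaches from about 400 to 925 mm from the base axis. Payload 12.5 kg.
Tool frame: the origin (TCP) lies on the centre line of the jaws, within the pads' length; the fingertips stand 14 mm ahead of it and the grasp point (between the pads) lies 5 mm behind it; z points along the fingers, y is the direction in which the jaws open and shut (so a half turn about z gives the same grasp; the last joint's range is limited). The gripper opens to 95 mm and grips with 3 to 60 N. Pads are 20 mm wide; open, the fingers measure 119 mm over their backs; the gripper's body (75 mm by 180 mm) begins 59 mm behind the grasp point.
Start: joints at [1.12, 0.491, 1.559, -0, 1.092, -0.106], TCP at [211.24, 588.241, 190.161] pointing down, gripper open.
Joint ranges: [-3.1, 3.1], [-0.84, 2.19], [0.05, 2.79], [-1.13, 4.28], [0.06, 2.93], [-2.69, 2.69]. Speed limits (rad/s): [2.22, 2.22, 2.79, 3.14, 3.14, 3.14].

## Interface

Orientations are given as [roll, pitch, yaw] about the fixed x, y, z axes, in that order (R = Rz(yaw) Ry(pitch) Rx(roll)).
In Python, from cell import * gives the robot as it stands.
- The arm moves only by the tool play_rows, never from a script. Its argument "moves" is a list of rows, each a list of 7 numbers: the shift along the tool's x, y, z in m, then the turn, a rotation vector about the tool's x, y, z in rad, then the opening in per cent of the stroke, from 0 (shut) to 100 (fully open). In form: [[tx, ty, tz, ax, ay, az, claw], ...]. A call has 1 to 8 rows; each row shifts and turns the pose as measured when the row begins, along the tool's axes as they then stand; what a row does not reach is not made up. A row lasts 1/10 s, in which the tool goes at most 50 mm and 8.59 degrees, less where a joint would pass 70% of its speed; a pose out of reach is approached as far as the arm can. A call is refused whole if a number of a shift passes 0.05 or a number of a turn 0.15, either way. A call with a gripper value outside its range is refused whole. The fingers move at their own pace and stop on an object; the grip force is fixed at half the most. Time passes only in rows, so rows that do not move let the fingers close. It gives the time, the measured TCP pose, the force and the opening at its end, in the units of the state.
- state(): the state, without advancing time (a new reading comes with each control period).
- read_camera(name): name is "scene" or "side" or "wrist"; returns a dict with "img" (400x640x3 uint8, red, green, blue), "fx", "fy", "cx", "cy" (pixels), "R" (3x3) and "t" (3): a world point X has camera coordinates R X + t. Camera axes: x right, y down, z forward; pixel columns grow to the right and rows downward; lengths in mm; the calibration is good to about 2 mm. A picture is of the moment at which its call begins. There is no depth.
- job_done(): hands the job in, once; it reports no verdict.
The state is a dict: "t": time; "joints": joint angles; "qvel": joint speeds; "tau": joint torques, N m; "eef_pos": TCP position; "tcp_rot": TCP orientation; "ft_force": force on the tool from outside, world axes, zero at the start; "moment": the same for the moment, N m; "opening": opening from 0.0 (shut) to 1.0 (fully open).
Only numpy, scipy, OpenCV 4.12 (cv2) and the standard library are available. Lean on these libraries where they do the work, as an engineer would, in place of code of your own. Each camera call takes 0.05 s, during which the arm holds its last target.

## Task

Swing the red keeper wide open, then take the blue sample hanger by its tab and slide its ring along the bent wire rail, round both corners, until it has pushed the yellow collar of the stop clamp fully home; leave it hanging there, resting against the collar, with the keeper open. Feel your way: the stop is set somewhere else each time, and the ring must never be forced against the wire or the stop by more than about 20 N (2 kg). Leave everything else on the bench where it is.

Things in the scene. Friction and masses are not known exactly. Their poses are not given: they have to be found in the camera images.
- rail: Fixed rail: level round steel wire, 8 mm thick, axis 160 mm above the bench, over a white base plate 390 x 190 x 10 mm. Origin on the bench, z up. Plan of the axis in its frame (mm): (-150,-40), (-30,-40), (26,40), (178,40), the two middle corners rounded to 30 mm radius. Travel is towards +x. Nothing fixed rises over 16 mm above the wire axis but the keeper's peg.
- rail_start (a point): Start end of the wire axis, where the wire turns down into the plate; in the rail's frame (-150, -40, 160) mm.
- corner1 (a point): First corner, where the axes of legs 1 and 2 would cross if the corner were sharp; it is a bend of 55 degrees to the left, of 30 mm radius. In the rail's frame (-30, -40, 160) mm.
- corner2 (a point): Second corner, likewise of legs 2 and 3, 55 degrees to the right, 30 mm radius; in the rail's frame (26, 40, 160) mm. From here leg 3 runs along the rail's +x, as leg 1 does.
- rail_end (a point): Far end of the wire axis, where it turns down into the plate; in the rail's frame (178, 40, 160) mm. Short of it an aluminium stop clamp (30 mm square) is fixed on leg 3, with a yellow collar (32 mm wide) facing the ring. The clamp is set anew each time and not measured, only seen or felt: the untouched collar's face lies 45 to 100 mm before this point.
- keeper_pivot (a point): Vertical axis of the red keeper, at the height of the wire axis; in the rail's frame at (33, -70, 160) mm.
- keeper_peg (a point): Middle of the upright red peg (12 mm thick, 37 mm exposed, its top 19 mm above this point) at the tip of the keeper arm, 100 mm from the pivot. Closed, it stands right above the wire and bars the ring's way. It can be pushed sideways with shut fingers or pinched. The arm (14 mm wide) lies 6 to 13 mm above the wire axis.
- keeper (a joint): Angle of the red keeper, rad: 0 closed (over the wire), grows counter-clockwise seen from above to 1.2 fully open; opening carries the peg to the rail's -y side, away from the wire. Stiff hinge (about 1.2 N at the peg), stays where it is left; pushing it with the ring only jams it shut.
- collar (a joint): How far the yellow collar has been pushed into the stop clamp, m: 0 untouched, 0.006 fully home, rigid from there. It moves along the rail's +x, takes about 4 N to push, and stays where it is left.
- hanger_tab (a point): Centre of the blue upright grip tab of the sample hanger: 12 mm (along the wire) x 16 mm (across) x 46 mm tall. Axes: x along the wire in the direction of travel, y across, z up. The hanger is one loose rigid piece of 50 to 110 g: tab on top, ring in the middle, a capped tube of red sample below, down to 142 mm under this point; it hangs upright by itself.
- hanger_ring (a point): Centre of the hanger's ring, 34 mm below the tab's centre: 24 mm outside, 13 mm hole, 12 mm long along the wire (front face 6 mm ahead of this point). Threaded on the wire; hanging free, its centre is 2.5 mm under the wire axis, so there is 2.5 mm of play. It must be turned with the wire's direction round the corners. Axes as the tab's.
- tube_rack: bystander: white rack, 100 x 210 mm, 106 mm high, with capped tubes; loose; origin at the centre of its underside
- cold_block: bystander: grey and teal cold block, 90 x 130 mm, 56 mm high with its tubes; loose; origin at the centre of its underside
- tube_stand: bystander: white flared stand, 72 mm wide, with a grey-capped tube, 116 mm high; loose; origin at the centre of its underside
- vial: bystander: amber vial with white cap, 26 mm wide, 52 mm high, stands loose on the rail's base plate; origin at the centre of its underside
- jar: bystander: clear jar with grey cap, 42 mm wide, 50 mm high, stands loose on the rail's base plate; origin at the centre of its underside
- pipette: bystander: white and blue pipette lying on the bench, about 270 mm long, 32 mm high; loose; origin under the middle of its white body
- tube_box: bystander: dark box of grey tubes, 90 x 140 mm, 59 mm high; loose; origin at the centre of its underside

How it is judged (in metres and radians):
On the way, in this order (a step that is already met when the one before it is completed fails the run):
1. the keeper is swung open (past 0.7 rad) (value of joint keeper above 0.7 rad), for 0.2 s.
2. the ring has come round both corners onto the last leg, with the keeper open (x of hanger_ring in the frame of rail above 0.045 m and y of hanger_ring in the frame of rail above 0.034 m and value of joint keeper above 0.7 rad), for 0.1 s.
At the end, for the whole second after the job is handed in: The yellow collar is pushed at least 5 mm of its 6 mm into the clamp, the hanger's ring is on the last leg with its front face within 3 mm of the collar's face, hanging upright (within 20 degrees), released and at rest, and the keeper is open past 0.7 rad (value of joint collar above 0.005 m and x of hanger_ring in the frame of collar between -0.009 and -0.004 m and y of hanger_ring in the frame of rail between 0.034 and 0.046 m and value of joint keeper above 0.7 rad and angle between hanger_tab's own z axis and vertical below 0.35 rad and linear speed of hanger below 0.03 m/s); the robot touches nothing.
It fails at once if the ring is forced against the wire, the keeper or the stop with more than 22 N (contact force between hanger and rail above 22 N).
It fails at once if a bystander is moved by more than 20 mm (distance of any of tube_rack, cold_block, tube_stand, vial, jar, pipette, tube_box from where it was at the start of the episode above 0.02 m).
It also fails if it takes over 64 s, if anything falls off the work surface, if the arm or the gripper's body presses on something with over 40 N, if the wrist force passes 120 N, or if a joint passes its speed limit or range.

## Working session

There is one attempt and no reset: what is moved stays moved. The work goes in short steps, Python scripts to look and compute and a tool call to move; the robot and the scene stay as the last step left them, time stands still between calls to the robot, and variables do not carry over. Pictures are saved under pics/ and viewed, and the job is handed in when it is done.

Besides the shell and the picture viewer there is one more tool, called after "Request:" in YAML: its name, and indented under it one key for each argument. play_rows: Moves the arm, as the interface text tells. Its arguments: {"type":"object","properties":{"moves":{"type":"array"}},"required":["moves"]}

```bash
ls; mkdir -p pics
cat > h.py <<'E'
from cell import *
import numpy as np, cv2
def shot(n,f):
    c=read_camera(n); cv2.imwrite('pics/'+f,cv2.cvtColor(c['img'],cv2.COLOR_RGB2BGR)); return c
def onplane(c,u,v,z):
    R=np.array(c['R']);t=np.array(c['t']); d=R.T@np.array([(u-c['cx'])/c['fx'],(v-c['cy'])/c['fy'],1.]); o=-R.T@t
    return o+d*(z-o[2])/d[2]
def proj(c,X):
    p=np.array(c['R'])@np.array(X)+np.array(c['t']); return c['fx']*p[0]/p[2]+c['cx'],c['fy']*p[1]/p[2]+c['cy']
E
python3 - <<'E'
from h import *
import pickle
s=state();print(s['t'],s['eef_pos'],s['tcp_rot'],s['opening'],s['ft_force'])
d={}
for n in ['scene','side','wrist']:
    d[n]=c=shot(n,n+'0.png'); print(n,c['fx'],c['cx'],c['cy'],(-np.array(c['R']).T@np.array(c['t'])).round(0))
pickle.dump(d,open('c0.pkl','wb'))
E
```

```text
pics
0.0 [211.11576033 587.97949133 189.55673702] [-3.14047671e+00 -1.27712979e-04  2.79680614e+00] 1.00174014477851 [ 0.41424849 -0.8831101   0.26111513]
scene 509.0496471069305 317.5920258940749 204.39344316230736 [1671.  166. 1092.]
side 447.46818922082315 328.23764237115057 207.06838694608322 [-288. -841. 1120.]
wrist 299.0794020095055 316.33750671065513 201.2559946292045 [143. 613. 384.]
```

View pics/scene0.png

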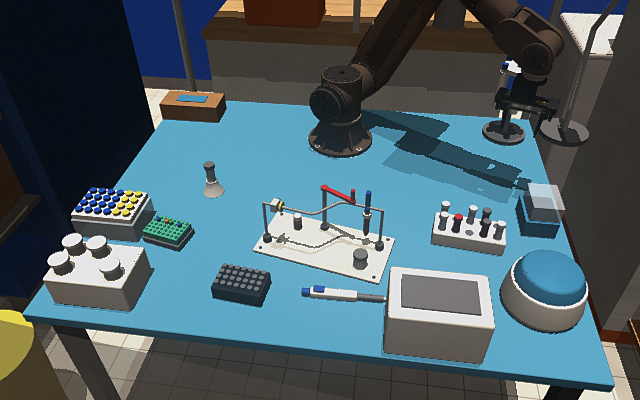

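View pics/side0.png

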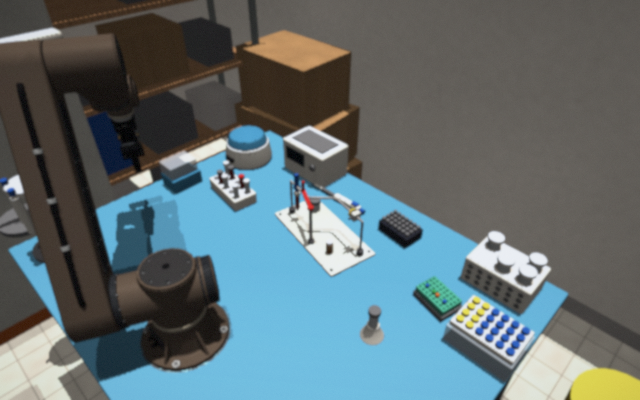

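View pics/wrist0.png

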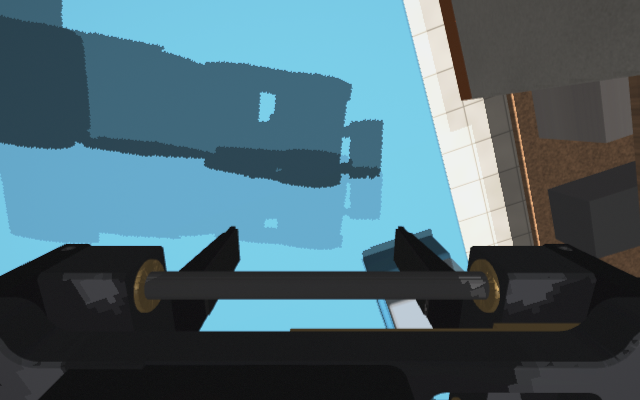

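Run:
```python
import cv2
a=cv2.imread('pics/scene0.png')[175:285,240:410]
cv2.imwrite('pics/sz.png',cv2.resize(a,None,fx=4.6,fy=4.6,interpolation=cv2.INTER_CUBIC))
a=cv2.imread('pics/side0.png')[165:285,265:385]
cv2.imwrite('pics/dz.png',cv2.resize(a,None,fx=5,fy=5,interpolation=cv2.INTER_CUBIC))
```

```text
(no output)
```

View pics/sz.png

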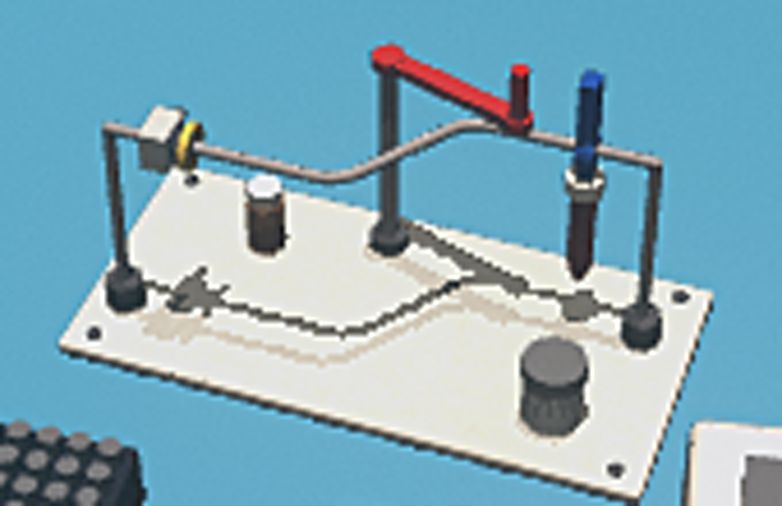

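View pics/dz.png

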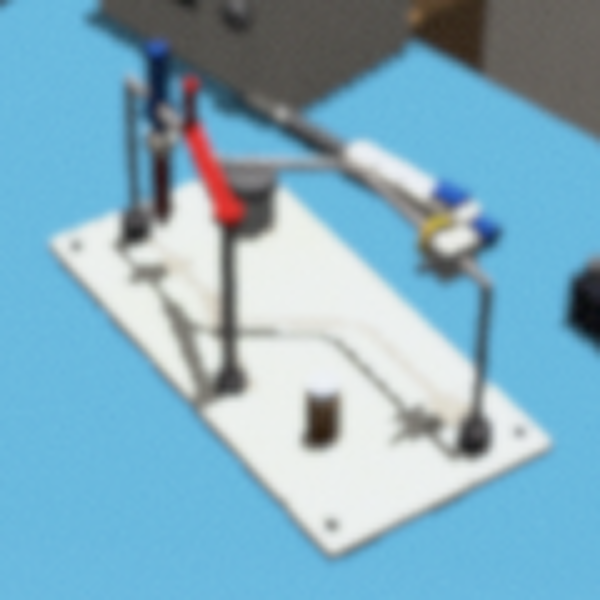

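```bash
cat >> h.py <<'E'
def wire(ds=2.):
    # (x,y,tangent) samples with rounded corners
    P=[np.array(p,float) for p in [(-150,-40),(-30,-40),(26,40),(178,40)]]
    a=np.arctan2(80,56); T=30*np.tan(a/2); out=[]
    d=[(P[i+1]-P[i])/np.linalg.norm(P[i+1]-P[i]) for i in range(3)]
    def line(p,q):
        n=max(2,int(np.linalg.norm(q-p)/ds)); return [p+(q-p)*k/n for k in range(n)]
    def arc(c,di,do,sg):
        s=c-di*T; nrm=np.array([-di[1],di[0]])*sg; ce=s+nrm*30; n=int(30*a/ds)+1; r=[]
        for k in range(n):
            th=sg*a*k/n; m=np.array([[np.cos(th),-np.sin(th)],[np.sin(th),np.cos(th)]]); r.append(ce+m@(s-ce))
        return r
    out=line(P[0],P[1]-d[0]*T)+arc(P[1],d[0],d[1],1)+line(P[1]+d[1]*T,P[2]-d[1]*T)+arc(P[2],d[1],d[2],-1)+line(P[2]+d[2]*T,P[3])+[P[3]]
    return np.array(out)
def r2w(pose,X):
    x,y,th=pose; X=np.atleast_2d(np.array(X,float)); c,s=np.cos(th),np.sin(th)
    return np.c_[x+c*X[:,0]-s*X[:,1], y+s*X[:,0]+c*X[:,1], X[:,2]]
def w2r(pose,X):
    x,y,th=pose; X=np.atleast_2d(np.array(X,float)); c,s=np.cos(th),np.sin(th); d=X[:,:2]-[x,y]
    return np.c_[c*d[:,0]+s*d[:,1], -s*d[:,0]+c*d[:,1], X[:,2]]
E
cat > fit.py <<'E'
from h import *
import pickle
from scipy.optimize import least_squares
d=pickle.load(open('c0.pkl','rb'))
pts={'scene':[((520,68),(-62.4,-40,179)),((387,50),(33,-70,173)),((660,160),(-150,-40,162)),((106,127),(178,40,162)),((712,294),None),],
'side':[((190,80),(-62.4,-40,179)),((229,212),(33,-70,173)),((130,80),(-150,-40,162)),((488,285),(178,40,162))]}
sc={'scene':(240,175,4.6),'side':(265,165,5)}
obs=[]
for n in pts:
    for (X,Y),p in pts[n]:
        if p is None: continue
        ox,oy,f=sc[n]; obs.append((n,ox+(X+.5)/f-.5,oy+(Y+.5)/f-.5,p))
def res(q,names=('scene','side')):
    r=[]
    for n,u,v,p in obs:
        if n in names: r+=list(np.array(proj(d[n],r2w(q,[p])[0]))-[u,v])
    return r
for nm in [('scene',),('side',),('scene','side')]:
    s=least_squares(res,[700,150,-1.5],args=(nm,),x_scale=[100,100,1]); print(nm,s.x.round(3),np.round(s.fun,1))
pickle.dump(s.x,open('pose.pkl','wb'))
W=wire()
for n in sc:
    ox,oy,f=sc[n]; im=cv2.imread({'scene':'pics/sz.png','side':'pics/dz.png'}[n])
    for p in r2w(s.x,np.c_[W,np.full(len(W),160)]):
        u,v=proj(d[n],p); cv2.circle(im,(int((u-ox)*f),int((v-oy)*f)),1,(0,255,0),-1)
    for cx,cy in [(-195,-95),(195,-95),(195,95),(-195,95)]:
        u,v=proj(d[n],r2w(s.x,[(cx,cy,10)])[0]); cv2.circle(im,(int((u-ox)*f),int((v-oy)*f)),4,(0,0,255),-1)
    cv2.imwrite('pics/fit_%s.png'%n,im)
E
python3 fit.py
```

```text
('scene',) [585.412  26.554  -1.735] [-0.   5.8 -0.3 -0.9 -0.4 -3.7  0.8 -0.9]
('side',) [599.577  29.809  -1.796] [ 0.6  6.1 -0.4 -1.8  0.6 -2.2 -0.7 -1.6]
('scene', 'side') [591.904  26.368  -1.765] [-0.1  7.8  0.2  0.4 -0.6 -1.1  0.5 -0.7 -0.6  7.8 -0.7 -0.1 -1.3 -0.3
 -0.3 -0.9]
```

```bash
sed -i 's/-40,179/-40,210/g' fit.py; python3 fit.py
```

```text
('scene',) [594.73   26.307  -1.768] [ 0.2 -0.2  0.1  1.  -0.6 -0.4  0.3 -0.2]
('side',) [593.06   23.418  -1.781] [ 0.2  0.6 -0.2 -0.  -0.  -0.5  0.1 -0.2]
('scene', 'side') [594.214  25.412  -1.775] [-0.1 -0.2  0.   0.8 -0.9 -0.3  0.2 -0.7 -0.1  0.3 -0.3 -0.4 -0.3 -0.7
  0.  -0.8]
```

View pics/fit_scene.png

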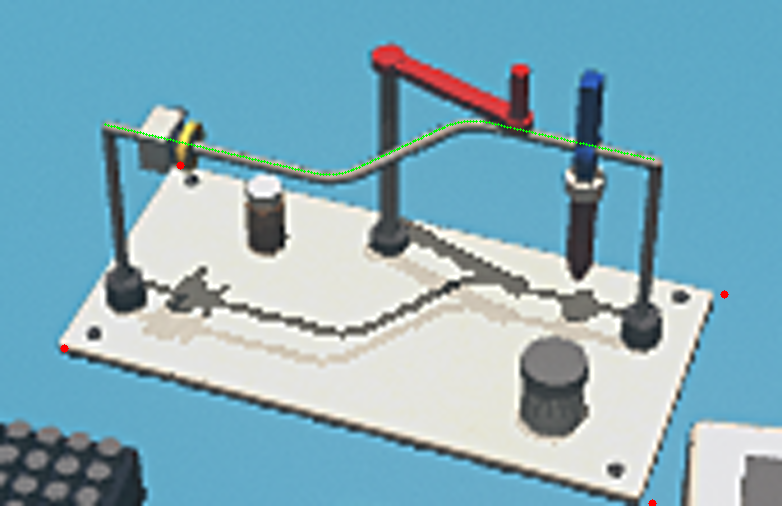

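View pics/fit_side.png

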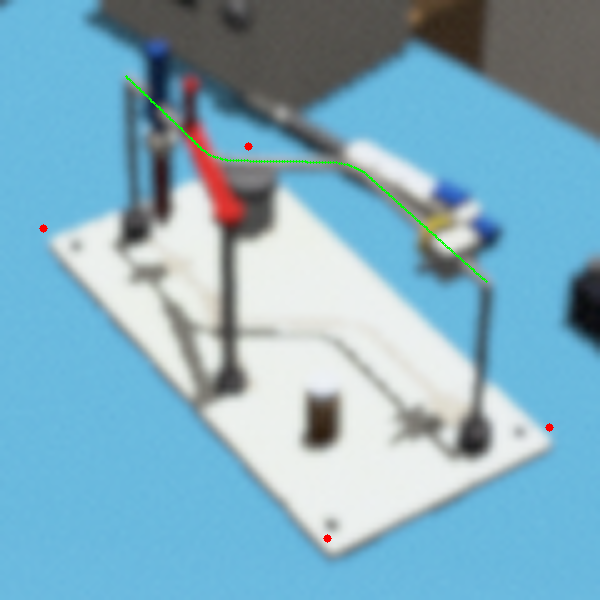

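```bash
cat >> h.py <<'E'
from scipy.spatial.transform import Rotation as Ro
import pickle
def plan(way,maxstep=45,maxturn=.14,claw=0,gain=1.0):
    """way: list of (world xyz mm, yaw). prints tool-axis rows from measured pose"""
    s=state(); p=np.array(s['eef_pos']); y=s['tcp_rot'][2]
    R=Ro.from_euler('xyz',s['tcp_rot']); rows=[]
    for q,yw in way:
        q=np.array(q,float); dy=(yw-y+np.pi)%(2*np.pi)-np.pi
        n=max(1,int(np.ceil(max(np.linalg.norm(q-p)/maxstep,abs(dy)/maxturn))))
        for k in range(n):
            yt=y+dy/n; pt=p+(q-p)/(n-k)
            Rt=Ro.from_euler('xyz',[np.pi,0,yt])
            sh=R.inv().apply(pt-p)/1000; tu=(R.inv()*Rt).as_rotvec()
            rows.append([round(float(v),4) for v in sh]+[round(float(v),3)+0.0 for v in tu]+[claw])
            R=Rt;p=pt;y=yt
    return rows
def show(pose=None):
    s=state(); pose=pickle.load(open('pose.pkl','rb')) if pose is None else pose
    print('t %.1f tcp'%s['t'],np.round(s['eef_pos'],1),'rot',np.round(s['tcp_rot'],3),'rail',w2r(pose,[s['eef_pos']])[0].round(1),'railyaw',round((s['tcp_rot'][2]-pose[2]+np.pi)%(2*np.pi)-np.pi,3),'F',np.round(s['ft_force'],1),'M',np.round(s['moment'],2),'op',round(s['opening'],3),'j',np.round(s['joints'],2))
def pk(th,z,r=100):
    a=np.pi-np.arctan2(30,95.4)+th; return (33+r*np.cos(a),-70+r*np.sin(a),z)
E
python3 - <<'E'
from h import *
pose=pickle.load(open('pose.pkl','rb')); show()
a=r2w(pose,[pk(-.35,260)])[0]; print(a, pk(-.35,260))
p=np.array(state()['eef_pos']);p[2]=265
yaw=pose[2]+np.pi
for r in plan([(p,state()['tcp_rot'][2]),(a,yaw)]): print(r)
E
```

```text
t 0.1 tcp [211.1 588.  189.7] rot [-3.141 -0.     2.797] rail [-473.1 -489.3  189.7] railyaw -1.711 F [ 0.2  0.  -0.1] M [-0.01  0.01  0.02] op 1.0 j [ 1.12  0.49  1.56 -0.    1.09 -0.11]
[594.6974585   72.62177935 260.        ] (np.float64(-46.324621887323204), np.float64(-9.109899306757548), 260)
[0.0, -0.0, -0.0377, -0.001, 0.0, 0.0, 0]
[0.0, 0.0, -0.0377, 0.0, 0.0, 0.0, 0]
[-0.0357, -0.0237, 0.0003, 0.0, 0.0, 0.095, 0]
[-0.0378, -0.0202, 0.0003, 0.0, 0.0, 0.095, 0]
[-0.0395, -0.0165, 0.0003, 0.0, 0.0, 0.095, 0]
[-0.0409, -0.0127, 0.0003, 0.0, 0.0, 0.095, 0]
[-0.0419, -0.0087, 0.0003, 0.0, 0.0, 0.095, 0]
[-0.0426, -0.0047, 0.0003, 0.0, 0.0, 0.095, 0]
[-0.0428, -0.0006, 0.0003, 0.0, 0.0, 0.095, 0]
[-0.0427, 0.0035, 0.0003, 0.0, 0.0, 0.095, 0]
[-0.0422, 0.0075, 0.0003, 0.0, 0.0, 0.095, 0]
[-0.0413, 0.0115, 0.0003, 0.0, 0.0, 0.095, 0]
[-0.04, 0.0154, 0.0003, 0.0, 0.0, 0.095, 0]
[-0.0383, 0.0191, 0.0003, 0.0, 0.0, 0.095, 0]
[-0.0363, 0.0227, 0.0003, 0.0, 0.0, 0.095, 0]
[-0.034, 0.026, 0.0003, 0.0, 0.0, 0.095, 0]
[-0.0314, 0.0292, 0.0003, 0.0, 0.0, 0.095, 0]
```

Request:
play_rows:
  moves:
    - [0, 0, -0.04, 0, 0, 0, 0]
    - [0, 0, -0.04, 0, 0, 0, 0]
    - [-0.036, -0.024, 0, 0, 0, 0.095, 0]
    - [-0.038, -0.02, 0, 0, 0, 0.095, 0]
    - [-0.04, -0.016, 0, 0, 0, 0.095, 0]
    - [-0.041, -0.012, 0, 0, 0, 0.095, 0]
    - [-0.042, -0.008, 0, 0, 0, 0.095, 0]
    - [-0.042, -0.004, 0, 0, 0, 0.095, 0]

```text
t: 0.95
eef_pos: [367.3, 378.6, 270.8]
tcp_rot: [-3.138, 0.002, 2.214]
ft_force: [-0.3, 1.2, -0.1]
opening: 0.381
```

Request:
play_rows:
  moves:
    - [-0.042, 0, 0, 0, 0, 0.095, 0]
    - [-0.042, 0.004, 0, 0, 0, 0.095, 0]
    - [-0.042, 0.008, 0, 0, 0, 0.095, 0]
    - [-0.041, 0.012, 0, 0, 0, 0.095, 0]
    - [-0.04, 0.016, 0, 0, 0, 0.095, 0]

```text
t: 1.45
eef_pos: [497.1, 199.3, 271.1]
tcp_rot: [-3.139, 0.004, 1.719]
ft_force: [0.3, 0.4, -0.1]
opening: 0.016
```

```bash
cat > go.py <<'E'
import sys
from h import *
show()
E
cat > pp.py <<'E'
from h import *
import sys
pose=pickle.load(open('pose.pkl','rb')); show()
# usage: pp.py claw maxstep  x,y,z,railyaw ...  (rail frame; railyaw 0 => jaw across, tool x = -rail x)
claw=float(sys.argv[1]); ms=float(sys.argv[2]); way=[]
for a in sys.argv[3:]:
    x,y,z,w=map(float,a.split(',')); way.append((r2w(pose,[(x,y,z)])[0],pose[2]+np.pi+w))
for r in plan(way,ms,claw=claw): print(r)
E
python3 pp.py 0 45 -46.3,-9.1,260,0
```

```text
t 1.4 tcp [497.1 199.3 271.1] rot [-3.139  0.004  1.719] rail [-150.5 -130.4  271.1] railyaw -2.789 F [ 0.3  0.4 -0.1] M [-0.11  0.01  0.03] op 0.016 j [ 0.26  0.29  1.66 -0.    1.2   0.11]
[-0.0349, 0.0195, 0.0029, -0.003, 0.004, 0.088, 0.0]
[-0.0331, 0.0225, 0.0028, 0.0, 0.0, 0.088, 0.0]
[-0.031, 0.0253, 0.0028, 0.0, 0.0, 0.088, 0.0]
[-0.0286, 0.0279, 0.0028, 0.0, 0.0, 0.088, 0.0]
```

Run:
```python
from h import *
c=shot('wrist','w1.png'); pickle.dump(c,open('w1.pkl','wb'))
pose=pickle.load(open('pose.pkl','rb')); W=wire(); im=cv2.imread('pics/w1.png')
for p in r2w(pose,np.c_[W,np.full(len(W),160)]):
    u,v=proj(c,p); cv2.circle(im,(int(u),int(v)),0,(0,255,0),-1)
cv2.imwrite('pics/w1o.png',im)
```

```text
(no output)
```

View pics/w1o.png

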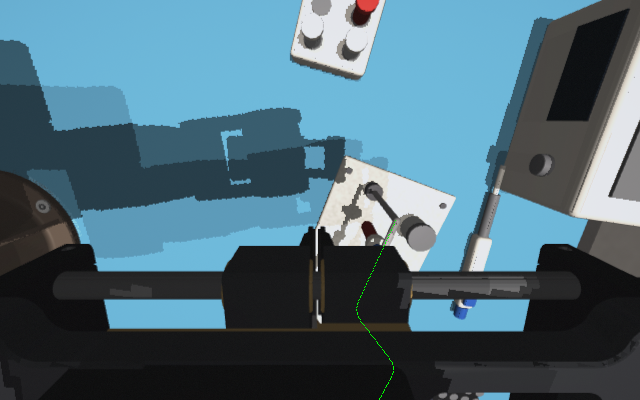

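Request:
play_rows:
  moves:
    - [-0.037, 0.02, 0.003, 0, 0, 0.09, 0]
    - [-0.035, 0.024, 0.003, 0, 0, 0.09, 0]
    - [-0.033, 0.027, 0.003, 0, 0, 0.09, 0]
    - [-0.03, 0.029, 0.003, 0, 0, 0.09, 0]

```text
t: 1.9
eef_pos: [602.9, 55.3, 259.2]
tcp_rot: [-3.141, 0.005, 1.339]
ft_force: [0.7, 0.2, 0.1]
opening: 0.001
```

```bash
python3 -c "
from h import *
print(pk(-.3,0),pk(-.35,0))"
python3 pp.py 0 40 -46.3,-9.1,260,0 -46.3,-9.1,194,0
```

```text
(np.float64(-49.26872341515251), np.float64(-13.15057478178749), 0) (np.float64(-46.324621887323204), np.float64(-9.109899306757548), 0)
t 1.9 tcp [602.9  55.3 259.2] rot [-3.141  0.005  1.339] rail [-31.    2.5 259.2] railyaw 3.114 F [0.7 0.2 0.1] M [-0.03  0.04 -0.04] op 0.001 j [-0.02  0.4   1.51 -0.01  1.22  0.22]
[0.015, -0.012, -0.0009, 0.0, 0.005, -0.027, 0.0]
[0.0, -0.0, 0.033, 0.0, 0.0, 0.0, 0.0]
[0.0, -0.0, 0.033, 0.0, 0.0, 0.0, 0.0]
```

Request:
play_rows:
  moves:
    - [0.012, -0.008, 0, 0, 0, -0.027, 0]
    - [0.003, -0.002, 0.025, 0, 0, 0, 0]
    - [0, 0, 0.025, 0, 0, 0, 0]
    - [0, 0, 0.012, 0, 0, 0, 0]
    - [0, 0, 0, 0, 0, 0, 0]

```text
t: 2.4
eef_pos: [598.2, 68.0, 193.4]
tcp_rot: [-3.14, 0.006, 1.36]
ft_force: [-0.0, -0.0, 0.6]
opening: 0.006
```

Run:
```python
from h import *
show(); c=shot('side','s1.png');cv2.imwrite('pics/s1z.png',cv2.resize(cv2.imread('pics/s1.png')[125:285,245:405],None,fx=3.7,fy=3.7))
for th in np.arange(-.3,1,.1): print(np.round(pk(th,194),0))
```

```text
t 2.4 tcp [598.2  68.  193.4] rot [-3.14   0.006  1.36 ] rail [-42.5  -4.7 193.4] railyaw 3.135 F [-0.  -0.   0.6] M [-0.08  0.06 -0.01] op 0.006 j [ 0.01  0.46  1.61 -0.01  1.08  0.22]
[-49. -13. 194.]
[-55. -22. 194.]
[-59. -31. 194.]
[-62. -40. 194.]
[-65. -50. 194.]
[-66. -60. 194.]
[-67. -70. 194.]
[-67. -80. 194.]
[-65. -89. 194.]
[-63. -99. 194.]
[ -59. -109.  194.]
[ -55. -118.  194.]
[ -50. -126.  194.]
```

View pics/s1z.png

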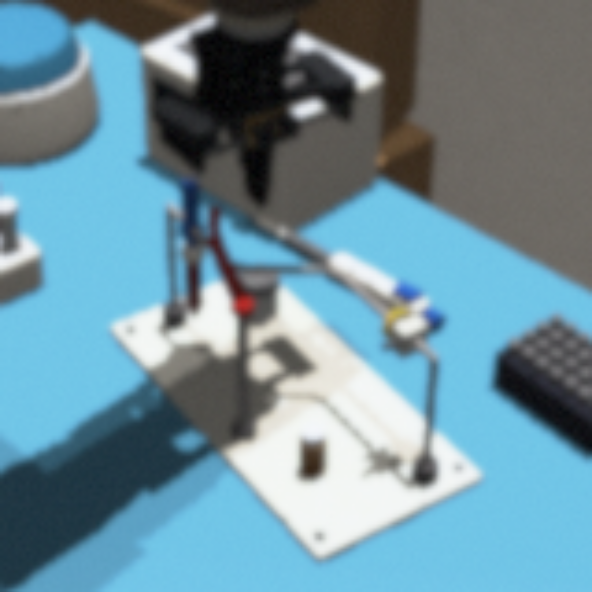

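Request:
play_rows:
  moves:
    - [0.012, -0.017, 0, 0, 0, 0, 0]
    - [0.007, -0.018, 0, 0, 0, 0, 0]
    - [0.004, -0.015, 0, 0, 0, 0, 0]
    - [0.002, -0.015, 0, 0, 0, 0, 0]
    - [0, -0.015, 0, 0, 0, 0, 0]
    - [-0.003, -0.015, 0, 0, 0, 0, 0]
    - [-0.004, -0.013, 0, 0, 0, 0, 0]

```text
t: 3.15
eef_pos: [495.5, 111.2, 200.7]
tcp_rot: [3.133, 0.003, 1.362]
ft_force: [0.0, -0.2, 0.5]
opening: 0.006
```

```bash
python3 go.py
```

```text
t 3.1 tcp [495.5 111.2 200.7] rot [3.133e+00 3.000e-03 1.362e+00] rail [ -64.  -114.   200.7] railyaw 3.137 F [ 0.  -0.2  0.5] M [-0.12  0.08 -0.03] op 0.006 j [ 0.09  0.31  1.83 -0.01  0.99  0.31]
```

Run:
```python
from h import *
c=shot('side','s2.png');cv2.imwrite('pics/s2z.png',cv2.resize(cv2.imread('pics/s2.png')[125:285,245:405],None,fx=3.7,fy=3.7))
```

```text
(no output)
```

View pics/s2z.png

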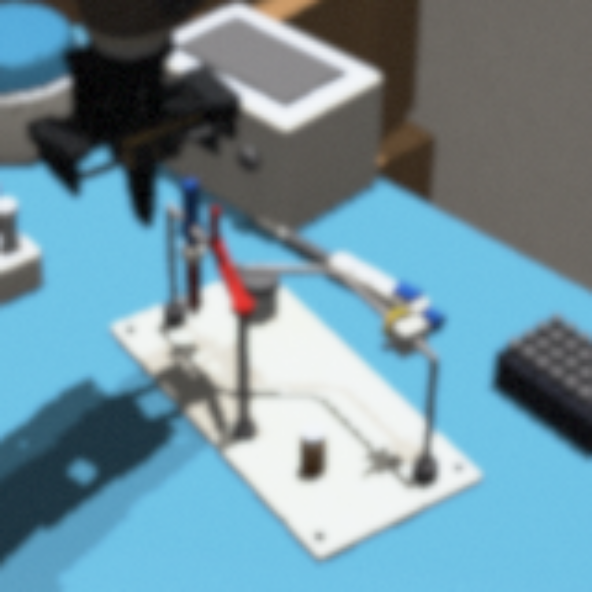

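Run:
```python
from h import *
pose=pickle.load(open('pose.pkl','rb'));d=pickle.load(open('c0.pkl','rb'))['side']
f=lambda p:np.round((np.array(proj(d,p))-[245,125])*3.7)
print(f((598.2,68,179.4)),f((495.5,111.2,186.7)),f(r2w(pose,[(-62.4,-40,210)])[0]),r2w(pose,[(-62.4,-40,210)]))
c=shot('scene','c2.png'); cv2.imwrite('pics/c2z.png',cv2.resize(c['img'][130:285,240:410,::-1],None,fx=3.8,fy=3.8))
f=lambda p:np.round((np.array(proj(c,p))-[240,130])*3.8); print(f((495.5,111.2,186.7)),f(r2w(pose,[(-62.4,-40,210)])[0]))
```

```text
[256. 231.] [145. 252.] [213. 207.] [[567.71353234  94.63277277 210.        ]]
[457. 192.] [428. 225.]
```

View pics/c2z.png

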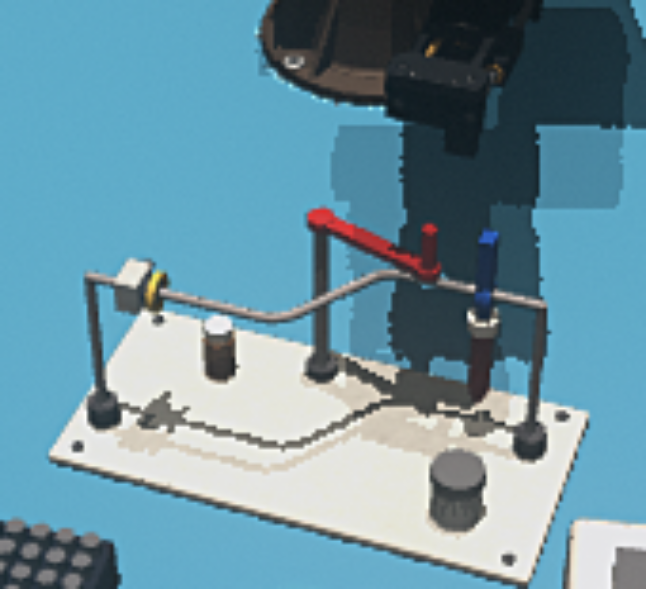

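Run:
```python
from h import *
d=pickle.load(open('c0.pkl','rb'))
s=d['scene']
for z in (176,190,200): print(z,proj(s,(211.1,588,z)),[proj(s,(211.1+k*.339,588+k*.941,z)) for k in(-52,52)])
im=s['img'][20:150,460:590,::-1]; cv2.imwrite('pics/g0.png',cv2.resize(im,None,fx=4.5,fy=4.5))
# triangulate tip now
def ray(c,u,v):
    R=np.array(c['R']);t=np.array(c['t']);return -R.T@t, R.T@np.array([(u-c['cx'])/c['fx'],(v-c['cy'])/c['fy'],1.])
o1,a=ray(d['side'],245+145/3.7,125+222/3.7);o2,b=ray(s,240+462/3.8,130+154/3.8)
k=np.linalg.lstsq(np.c_[a,-b],o2-o1,rcond=None)[0];print(o1+a*k[0],o2+b*k[1])
```

```text
176 (np.float64(514.8850292897631), np.float64(141.50803900320938)) [(np.float64(498.5803020805488), np.float64(137.4799235907122)), (np.float64(531.5705197614883), np.float64(145.6302227399755))]
190 (np.float64(515.9346944058227), np.float64(137.83562537512515)) [(np.float64(499.52851228535627), np.float64(133.8275524811856)), (np.float64(532.7261594378622), np.float64(141.93782388482558))]
200 (np.float64(516.6916137755094), np.float64(135.1874274250655)) [(np.float64(500.21219747160046), np.float64(131.19409419357248)), (np.float64(533.5595905688695), np.float64(139.27491760279713))]
[497.16728677 110.09671638 221.02574821] [495.58645565 113.24179113 222.97224777]
```

View pics/g0.png

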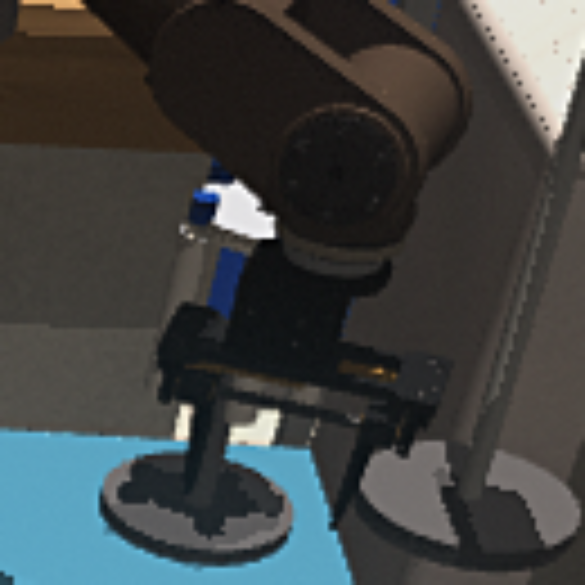

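Run:
```python
from h import *
c=pickle.load(open('w1.pkl','rb'));pose=pickle.load(open('pose.pkl','rb'))
R=np.array(c['R']);print('cam',-R.T@c['t'],'axis',R[2])
for z in (257,271,285,292,300,310,320): print(z,np.round(proj(c,(497.1,199.3,z)),1))
print(proj(c,r2w(pose,[(-150,-40,162)])[0]),proj(c,r2w(pose,[(-150,-40,20)])[0]))
d=pickle.load(open('c0.pkl','rb'))['wrist']
for z in (162,176,190,204,211,220,230): print(z,[np.round(proj(d,(211.1+k*.339,588+k*.941,z)),1) for k in (-47.5,47.5,-59,59)])
im=cv2.imread('pics/w1.png')[150:350,220:480]; cv2.imwrite('pics/w1z.png',cv2.resize(im,None,fx=3,fy=3))
```

```text
cam [486.77275908 271.91202675 464.84560129] axis [ 0.03513124 -0.26103341 -0.96469029]
257 [316.8 223. ]
271 [316.7 229.8]
285 [316.7 237.5]
292 [316.6 241.8]
300 [316.6 247.1]
310 [316.6 254.4]
320 [316.5 262.6]
(np.float64(396.215944899569), np.float64(221.5179233334525)) (np.float64(372.59684840104353), np.float64(190.9362088383237))
162 [array([255.9, 217.7]), array([377.9, 217.9]), array([241.1, 217.7]), array([392.7, 217.9])]
176 [array([252.1, 223.7]), array([381.7, 223.8]), array([236.4, 223.7]), array([397.4, 223.9])]
190 [array([247.8, 230.4]), array([385.9, 230.6]), array([231.1, 230.4]), array([402.6, 230.6])]
204 [array([243. , 238.1]), array([390.8, 238.3]), array([225.1, 238.1]), array([408.7, 238.3])]
211 [array([240.3, 242.4]), array([393.5, 242.5]), array([221.8, 242.3]), array([412. , 242.6])]
220 [array([236.5, 248.3]), array([397.2, 248.5]), array([217.1, 248.3]), array([416.7, 248.5])]
230 [array([231.8, 255.6]), array([401.8, 255.9]), array([211.3, 255.6]), array([422.5, 255.9])]
```

View pics/w1z.png

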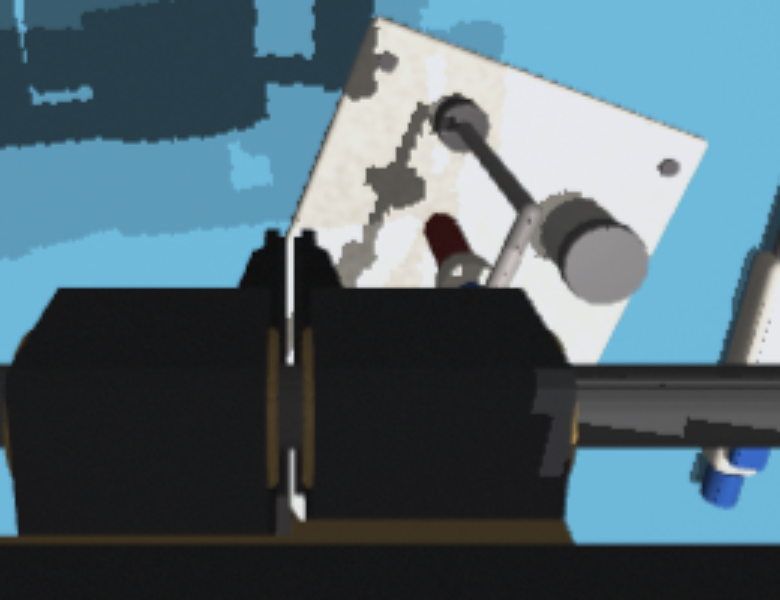

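```bash
python3 pp.py 0 35 -64,-114,220,0 -44,-7,220,0
```

```text
t 3.2 tcp [495.2 111.1 200.9] rot [3.133e+00 3.000e-03 1.362e+00] rail [ -63.8 -114.4  200.9] railyaw 3.137 F [-0.5 -0.2 -0.2] M [-0.06  0.07  0.06] op 0.006 j [ 0.09  0.31  1.83 -0.01  0.99  0.31]
[0.0002, 0.0005, -0.0191, 0.009, 0.003, -0.005, 0.0]
[-0.005, 0.0267, 0.0, 0.0, 0.0, 0.0, 0.0]
[-0.005, 0.0268, 0.0, 0.0, 0.0, 0.0, 0.0]
[-0.005, 0.0268, 0.0, 0.0, 0.0, 0.0, 0.0]
[-0.005, 0.0267, 0.0, 0.0, 0.0, 0.0, 0.0]
```

Request:
play_rows:
  moves:
    - [0, 0, -0.02, 0.009, 0, -0.005, 0]
    - [0, 0, -0.005, 0, 0, 0, 0]
    - [-0.005, 0.026, 0, 0, 0, 0, 0]
    - [-0.005, 0.026, 0, 0, 0, 0, 0]
    - [-0.005, 0.026, 0, 0, 0, 0, 0]
    - [-0.005, 0.026, 0, 0, 0, 0, 0]
    - [0, 0, 0, 0, 0, 0, 0]

```text
t: 3.95
eef_pos: [599.7, 69.5, 228.7]
tcp_rot: [3.135, 0.001, 1.368]
ft_force: [-1.1, 0.7, -1.1]
opening: 0.002
```

```bash
python3 pp.py 0 20 -44,-7,215,0 -44,-7,165,0
```

```text
t 4.0 tcp [599.7  69.5 228.7] rot [3.135e+00 1.000e-03 1.368e+00] rail [-44.3  -3.6 228.7] railyaw -3.14 F [-1.1  0.7 -1.1] M [-0.1   0.14 -0.01] op 0.002 j [ 0.01  0.42  1.57 -0.    1.14  0.21]
[-0.0003, -0.0035, 0.0137, 0.007, 0.001, 0.001, 0.0]
[0.0, -0.0, 0.0167, 0.0, 0.0, 0.0, 0.0]
[0.0, -0.0, 0.0167, 0.0, 0.0, 0.0, 0.0]
[0.0, -0.0, 0.0167, 0.0, 0.0, 0.0, 0.0]
```

Request:
play_rows:
  moves:
    - [0, -0.003, 0.016, 0.007, 0, 0, 0]
    - [0, 0, 0.016, 0, 0, 0, 0]
    - [0, 0, 0.016, 0, 0, 0, 0]
    - [0, 0, 0.012, 0, 0, 0, 0]
    - [0, 0, 0, 0, 0, 0, 0]

```text
t: 4.45
eef_pos: [593.1, 71.3, 162.1]
tcp_rot: [-3.137, 0.002, 1.368]
ft_force: [-1.1, -0.4, 0.0]
opening: 0.004
```

Run:
```python
from h import *
show()
d=shot('side','s3.png');cv2.imwrite('pics/s3z.png',cv2.resize(d['img'][150:250,265:365,::-1],None,fx=4,fy=4))
c=shot('scene','c3.png'); cv2.imwrite('pics/c3z.png',cv2.resize(c['img'][150:250,290:390,::-1],None,fx=4,fy=4))
a=np.hstack([cv2.imread('pics/s3z.png'),cv2.imread('pics/c3z.png')]);cv2.imwrite('pics/b3.png',a)
```

```text
t 4.5 tcp [593.1  71.3 162.1] rot [-3.137e+00  2.000e-03  1.368e+00] rail [-44.8 -10.4 162.1] railyaw -3.14 F [-1.1 -0.4  0. ] M [-0.1   0.06  0.  ] op 0.004 j [ 0.01  0.48  1.66 -0.    1.01  0.21]
```

View pics/b3.png

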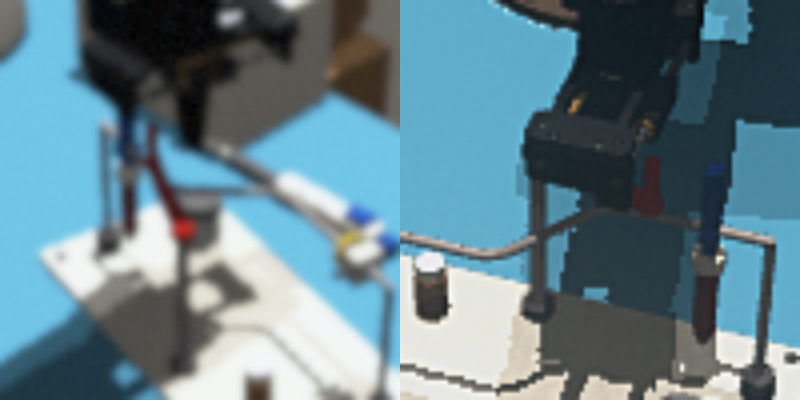

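Request:
play_rows:
  moves:
    - [0.01, -0.012, 0, 0, 0, 0, 0]
    - [0.007, -0.016, 0, 0, 0, 0, 0]
    - [0.004, -0.014, 0, 0, 0, 0, 0]
    - [0.001, -0.014, 0, 0, 0, 0, 0]
    - [0, 0, 0, 0, 0, 0, 0]

```text
t: 5.05
eef_pos: [540.9, 107.6, 166.9]
tcp_rot: [3.138, 0.0, 1.368]
ft_force: [-0.1, -1.4, 0.3]
opening: 0.001
```

```bash
cat > look.py <<'E'
from h import *
import sys
show()
d=shot('side','t1.png');c=shot('scene','t2.png')
a=np.hstack([cv2.resize(d['img'][150:250,265:365,::-1],None,fx=4,fy=4),cv2.resize(c['img'][150:250,290:390,::-1],None,fx=4,fy=4)]);cv2.imwrite('pics/%s.png'%sys.argv[1],a)
E
python3 look.py b4
```

```text
t 5.0 tcp [540.9 107.6 166.9] rot [3.138 0.    1.368] rail [-69.6 -68.9 166.9] railyaw -3.14 F [-0.1 -1.4  0.3] M [-0.15  0.06  0.01] op 0.001 j [ 0.08  0.41  1.77 -0.    0.96  0.28]
```

View pics/b4.png

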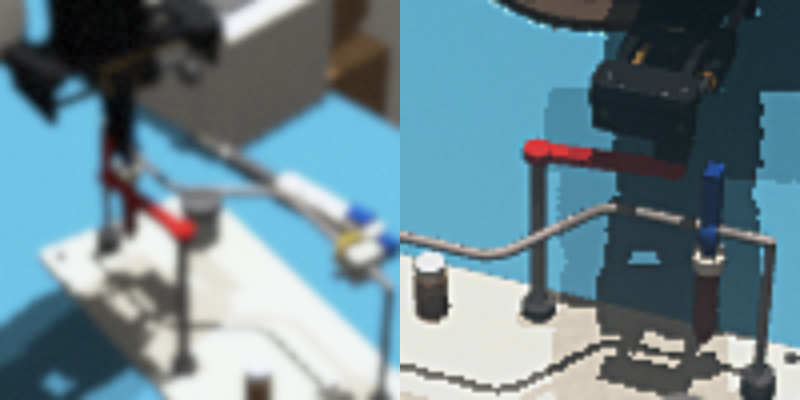

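Request:
play_rows:
  moves:
    - [-0.001, -0.013, 0.002, 0, 0, 0, 0]
    - [-0.003, -0.013, 0.001, 0, 0, 0, 0]
    - [-0.005, -0.012, 0.001, 0, 0, 0, 0]
    - [-0.005, -0.008, 0, 0, 0, 0, 0]
    - [0, 0, 0, 0, 0, 0, 0]

```text
t: 5.65
eef_pos: [495.2, 102.1, 163.5]
tcp_rot: [3.132, -0.002, 1.367]
ft_force: [-0.0, -0.1, -0.1]
opening: 0.007
```

```bash
python3 look.py b5
```

```text
t 5.7 tcp [495.2 102.1 163.5] rot [ 3.132e+00 -2.000e-03  1.367e+00] rail [ -55.  -112.5  163.5] railyaw -3.141 F [-0.  -0.1 -0.1] M [-0.11  0.05  0.01] op 0.007 j [ 0.07  0.35  1.89 -0.    0.9   0.28]
```

View pics/b5.png

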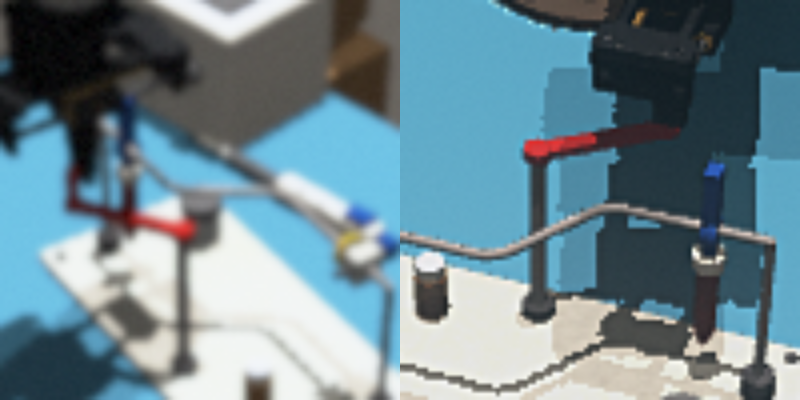

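```bash
cat > kp.py <<'E'
from h import *
import sys
def kp(u,v):
    pose=pickle.load(open('pose.pkl','rb'));d=pickle.load(open('c0.pkl','rb'))['side']
    p=w2r(pose,[onplane(d,u,v,210)])[0]; a=np.arctan2(p[1]+70,p[0]-33)%(2*np.pi)
    print(p.round(1),'r',np.hypot(p[0]-33,p[1]+70).round(1),'angle',a-(np.pi-np.arctan2(30,95.4)))
kp(float(sys.argv[1]),float(sys.argv[2]))
E
python3 kp.py 283 192.5
```

```text
[ -41.8 -129.7  210. ] r 95.7 angle 0.9784631993479231
```

Request:
play_rows:
  moves:
    - [-0.005, -0.007, 0, 0, 0, 0, 0]
    - [-0.003, -0.003, 0, 0, 0, 0, 0]
    - [0, 0, 0, 0, 0, 0, 0]

```text
t: 6.05
eef_pos: [484.9, 96.1, 163.3]
tcp_rot: [3.131, -0.002, 1.366]
ft_force: [-0.4, 0.3, 0.8]
opening: 0.006
```

```bash
python3 look.py b6
```

```text
t 6.0 tcp [484.9  96.1 163.3] rot [ 3.131e+00 -2.000e-03  1.366e+00] rail [ -47.  -121.4  163.3] railyaw 3.142 F [-0.4  0.3  0.8] M [-0.06  0.02  0.02] op 0.006 j [ 0.06  0.34  1.91 -0.    0.88  0.27]
```

View pics/b6.png

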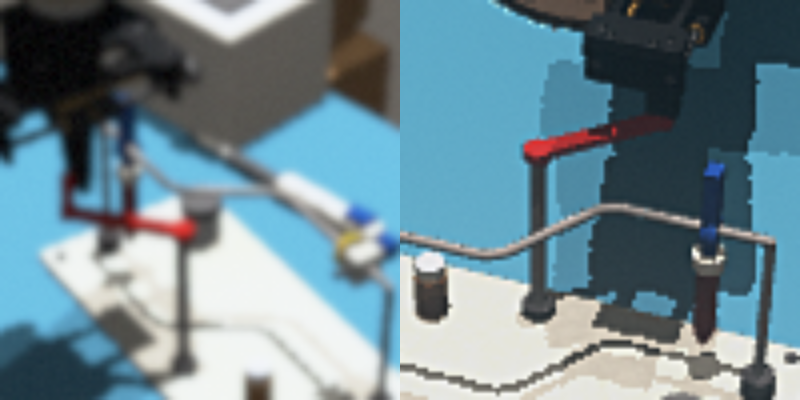

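Request:
play_rows:
  moves:
    - [0.003, 0.012, 0, 0.01, 0, 0, 0]
    - [0.003, 0.01, -0.03, 0, 0, 0, 10]
    - [0, 0, -0.04, 0, 0, 0, 20]
    - [0.02, 0, -0.02, 0, 0, 0, 40]
    - [0.025, 0.02, 0, 0, 0, 0, 50]
    - [0.025, 0.02, 0, 0, 0, 0, 60]

```text
t: 6.75
eef_pos: [561.4, 158.0, 257.1]
tcp_rot: [-3.138, -0.001, 1.364]
ft_force: [0.7, 0.4, -0.3]
opening: 0.367
```

```bash
cat > tab.py <<'E'
from h import *
def ray(c,u,v):
    R=np.array(c['R']);t=np.array(c['t']);d=R.T@np.array([(u-c['cx'])/c['fx'],(v-c['cy'])/c['fy'],1.]);return -R.T@t,d/np.linalg.norm(d)
def tri(r1,r2):
    k=np.linalg.lstsq(np.c_[r1[1],-r2[1]],r2[0]-r1[0],rcond=None)[0];a=r1[0]+r1[1]*k[0];b=r2[0]+r2[1]*k[1];return (a+b)/2,np.linalg.norm(a-b)
pose=pickle.load(open('pose.pkl','rb'))
if __name__=='__main__':
    d=pickle.load(open('c0.pkl','rb'));R={}
    for n,(x0,y0,x1,y1) in {'scene':(355,180,380,225),'side':(285,165,305,205)}.items():
        im=d[n]['img'][y0:y1,x0:x1].astype(int); r,g,b=im[...,0],im[...,1],im[...,2]
        m=(b>1.6*r+15)&(b>1.35*g+8)&(b<190); ys,xs=np.nonzero(m); print(n,m.sum(),xs.min()+x0,xs.max()+x0,ys.min()+y0,ys.max()+y0)
        ys=ys+y0;xs=xs+x0
        R[n]={'top':(xs[ys<=ys.min()+1].mean(),ys.min()-.5),'mid':(xs.mean(),ys.mean())}; print(R[n])
    for k in ('top','mid'):
        p,e=tri(ray(d['scene'],*R['scene'][k]),ray(d['side'],*R['side'][k])); print(k,p.round(1),e.round(1),'rail',w2r(pose,[p])[0].round(1))
        for n in ('scene','side'):
            print(n,w2r(pose,[onplane(d[n],*R[n][k],214.5 if k=='top' else 191)])[0].round(1))
E
python3 tab.py; python3 go.py
```

```text
scene 28 365 370 190 209
{'top': (np.float64(367.8), np.float64(189.5)), 'mid': (np.float64(367.32142857142856), np.float64(199.78571428571428))}
side 37 294 298 173 186
{'top': (np.float64(295.5), np.float64(172.5)), 'mid': (np.float64(296.05405405405406), np.float64(177.8918918918919))}
top [575.5 137.4 220.2] 1.8 rail [-105.9  -41.1  220.2]
scene [-103.8  -47.   214.5]
side [-114.2  -37.2  214.5]
mid [582.  140.1 190.9] 6.4 rail [-109.8  -35.2  190.9]
scene [-108.   -31.6  191. ]
side [-113.7  -36.1  191. ]
t 6.8 tcp [561.4 158.  257.1] rot [-3.138e+00 -1.000e-03  1.364e+00] rail [-123.1  -59.1  257.1] railyaw 3.139 F [ 0.7  0.4 -0.3] M [-0.13  0.08 -0.01] op 0.367 j [0.16 0.37 1.57 0.   1.2  0.37]
```

Request:
play_rows:
  moves:
    - [-0.025, 0.008, 0, 0, 0, 0, 60]
    - [-0.025, 0.008, 0, 0, 0, 0, 60]
    - [-0.01, 0.002, 0, 0, 0, 0, 60]
    - [0, 0, 0, 0, 0, 0, 60]

```text
t: 7.15
eef_pos: [569.1, 97.1, 255.6]
tcp_rot: [-3.136, -0.001, 1.367]
ft_force: [0.9, 0.4, 0.8]
opening: 0.598
```

```bash
cat > wl.py <<'E'
from h import *
import sys
show(); c=shot('wrist','%s.png'%sys.argv[1]); pickle.dump(c,open('w.pkl','wb'))
pose=pickle.load(open('pose.pkl','rb')); W=wire(); im=cv2.imread('pics/%s.png'%sys.argv[1])
for p in r2w(pose,np.c_[W,np.full(len(W),160)]):
    u,v=proj(c,p)
    if 0<=u<640 and 0<=v<400: im[int(v),int(u)]=(0,255,0)
cv2.imwrite('pics/%s.png'%sys.argv[1],im)
E
python3 wl.py w2
```

```text
t 7.2 tcp [569.1  97.1 255.6] rot [-3.136e+00 -1.000e-03  1.367e+00] rail [-65.1 -39.2 255.6] railyaw -3.141 F [0.9 0.4 0.8] M [-0.13  0.09  0.05] op 0.598 j [0.05 0.36 1.59 0.   1.19 0.26]
```

View pics/w2.png

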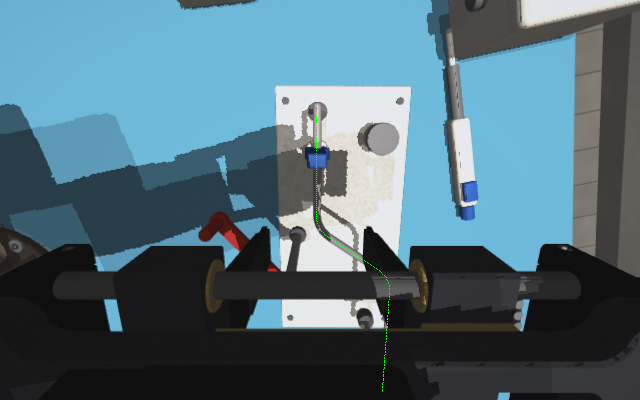

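Run:
```python
from h import *
c=pickle.load(open('w.pkl','rb'));pose=pickle.load(open('pose.pkl','rb'))
cv2.imwrite('pics/w2z.png',cv2.resize(c['img'][95:245,265:385,::-1],None,fx=5,fy=4,interpolation=cv2.INTER_NEAREST))
im=c['img'].astype(int);r,g,b=[im[...,i] for i in range(3)]
m=(b>1.6*r+15)&(b>1.35*g+8); m[:, :290]=0;m[:,345:]=0;m[:130]=0;m[180:]=0
ys,xs=np.nonzero(m);print(len(xs),xs.min(),xs.max(),ys.min(),ys.max())
for v in range(ys.min(),ys.max()+1):
    k=xs[ys==v];
    if len(k): print(v,k.min(),k.max(),im[v,k].mean(0).round())
for x,y,z in [(-110,-40,214.5),(-104,-40,214.5),(-116,-40,214.5),(-110,-32,214.5),(-110,-48,214.5),(-110,-40,168)]: print((x,y,z),np.round(proj(c,r2w(pose,[(x,y,z)])[0]),1))
```

```text
431 305 328 147 167
147 311 322 [27. 44. 75.]
148 306 327 [24. 40. 70.]
149 305 328 [24. 40. 70.]
150 305 328 [24. 40. 69.]
151 305 328 [23. 39. 67.]
152 305 328 [23. 38. 65.]
153 305 328 [28. 47. 85.]
154 305 328 [ 40.  70. 127.]
155 305 328 [ 52.  86. 150.]
156 305 328 [ 60.  95. 161.]
157 305 328 [ 58.  94. 159.]
158 306 328 [ 59.  95. 163.]
159 307 327 [ 62.  99. 169.]
160 307 326 [ 62. 100. 171.]
161 307 326 [ 60.  98. 169.]
162 307 326 [ 58.  95. 163.]
163 307 326 [ 57.  94. 162.]
164 307 326 [ 56.  92. 161.]
165 307 326 [ 55.  92. 160.]
166 308 326 [ 53.  89. 157.]
167 309 325 [ 47.  75. 129.]
(-110, -40, 214.5) [315.8 157.5]
(-104, -40, 214.5) [315.8 165.1]
(-116, -40, 214.5) [315.8 149.7]
(-110, -32, 214.5) [326.  157.5]
(-110, -48, 214.5) [305.6 157.5]
(-110, -40, 168) [316.2 151.6]
```

View pics/w2z.png

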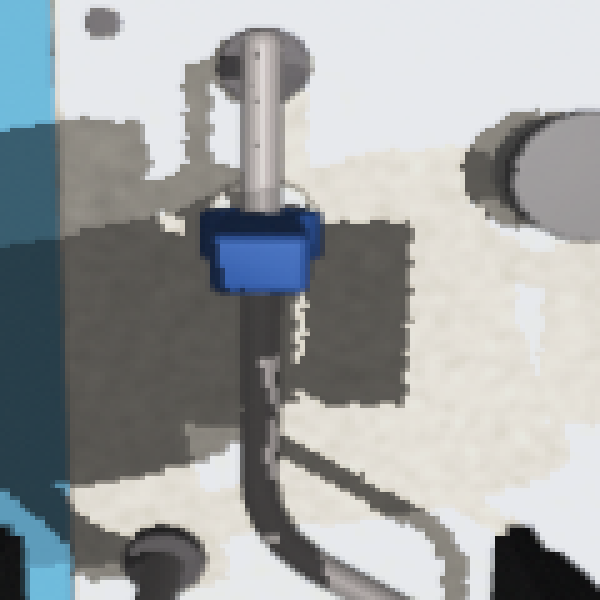

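Request:
play_rows:
  moves:
    - [0.02, 0, 0.015, -0.003, 0, 0, 60]
    - [0.015, 0, 0.015, 0, 0, 0, 60]
    - [0.004, 0, 0.004, 0, 0, 0, 50]
    - [0, 0, 0, 0, 0, 0, 40]

```text
t: 7.6
eef_pos: [576.5, 139.5, 220.6]
tcp_rot: [-3.139, -0.002, 1.368]
ft_force: [0.9, 0.1, 0.4]
opening: 0.487
```

```bash
python3 pp.py 40 18 -107.3,-39.1,220,0 -107.3,-39.1,162,0
```

```text
t 7.6 tcp [576.5 139.5 220.6] rot [-3.139e+00 -2.000e-03  1.368e+00] rail [-108.1  -40.5  220.6] railyaw -3.14 F [0.9 0.1 0.4] M [-0.15  0.03 -0.04] op 0.487 j [0.12 0.42 1.6  0.   1.13 0.33]
[-0.0008, 0.0014, 0.0006, -0.002, -0.002, 0.002, 40.0]
[0.0, -0.0, 0.0145, 0.0, 0.0, 0.0, 40.0]
[0.0, -0.0, 0.0145, 0.0, 0.0, 0.0, 40.0]
[0.0, -0.0, 0.0145, 0.0, 0.0, 0.0, 40.0]
[0.0, -0.0, 0.0145, 0.0, 0.0, 0.0, 40.0]
```

Request:
play_rows:
  moves:
    - [-0.001, 0.0015, 0.013, 0, 0, 0, 40]
    - [0, 0, 0.013, 0, 0, 0, 40]
    - [0, 0, 0.013, 0, 0, 0, 40]
    - [0, 0, 0.009, 0, 0, 0, 40]
    - [0, 0, 0, 0, 0, 0, 40]

```text
t: 8.1
eef_pos: [577.4, 137.2, 168.8]
tcp_rot: [-3.139, -0.001, 1.368]
ft_force: [-0.0, 1.0, -0.2]
opening: 0.398
```

```bash
python3 look.py b7; python3 wl.py w3
```

```text
t 8.1 tcp [577.4 137.2 168.8] rot [-3.139e+00 -1.000e-03  1.368e+00] rail [-106.1  -39.2  168.8] railyaw -3.14 F [-0.   1.  -0.2] M [-0.1   0.07  0.01] op 0.398 j [0.12 0.47 1.66 0.   1.01 0.32]
t 8.2 tcp [578.  137.4 170.1] rot [-3.141e+00 -2.000e-03  1.368e+00] rail [-106.4  -38.6  170.1] railyaw -3.14 F [ 0.4  0.1 -0.8] M [-0.05  0.08  0.05] op 0.397 j [0.12 0.47 1.66 0.   1.01 0.32]
```

View pics/b7.png

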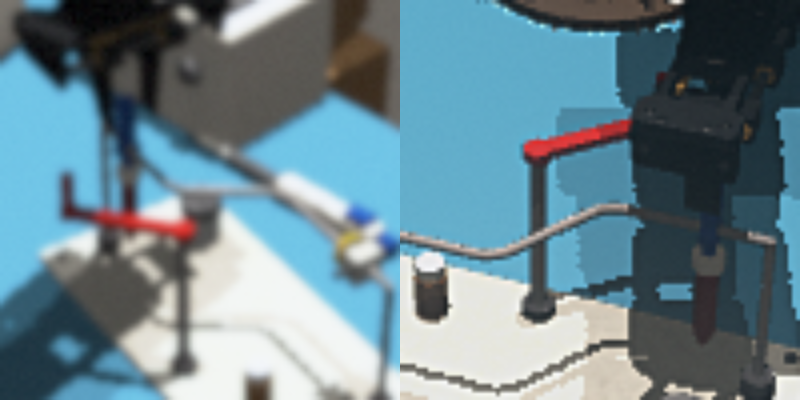

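View pics/w3.png

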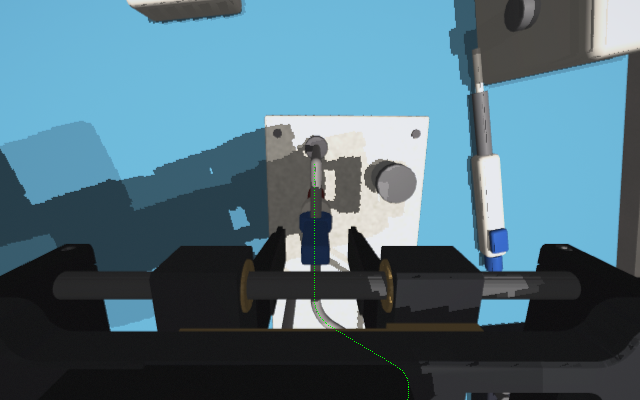

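Request:
play_rows:
  moves:
    - [0.001, 0, 0.008, 0, 0, 0, 40]
    - [0, 0, 0.001, 0, 0, 0, 30]
    - [0, 0, 0, 0, 0, 0, 20]
    - [0, 0, 0, 0, 0, 0, 10]
    - [0, 0, 0, 0, 0, 0, 0]
    - [0, 0, 0, 0, 0, 0, 0]

```text
t: 8.85
eef_pos: [578.9, 138.7, 162.4]
tcp_rot: [3.139, -0.003, 1.368]
ft_force: [0.6, -0.1, -0.2]
opening: 0.168
```

```bash
python3 go.py
```

```text
t 8.8 tcp [578.9 138.7 162.4] rot [ 3.139e+00 -3.000e-03  1.368e+00] rail [-107.8  -37.9  162.4] railyaw -3.14 F [ 0.6 -0.1 -0.2] M [-0.1   0.08 -0.01] op 0.168 j [0.12 0.48 1.67 0.   0.99 0.32]
```

Request:
play_rows:
  moves:
    - [0, 0, -0.0025, 0, 0, 0, 0]
    - [0, 0, 0, 0, 0, 0, 0]

```text
t: 9.05
eef_pos: [579.0, 138.7, 165.1]
tcp_rot: [3.139, -0.003, 1.368]
ft_force: [0.3, 1.4, -0.5]
opening: 0.161
```

```bash
python3 go.py;python3 go.py
```

```text
t 9.1 tcp [579.  138.7 165.1] rot [ 3.139e+00 -3.000e-03  1.368e+00] rail [-107.8  -37.9  165.1] railyaw -3.14 F [ 0.3  1.4 -0.5] M [-0.14  0.04  0.02] op 0.161 j [0.12 0.47 1.67 0.   1.   0.32]
t 9.1 tcp [579.  138.7 165.1] rot [ 3.139e+00 -3.000e-03  1.368e+00] rail [-107.8  -37.9  165.1] railyaw -3.14 F [ 0.3  1.4 -0.5] M [-0.14  0.04  0.02] op 0.161 j [0.12 0.47 1.67 0.   1.   0.32]
```

Request:
play_rows:
  moves:
    - [0, 0.001, 0, 0, 0, 0, 0]
    - [0, 0, 0, 0, 0, 0, 0]

```text
t: 9.25
eef_pos: [580.1, 138.5, 165.2]
tcp_rot: [3.139, -0.003, 1.368]
ft_force: [-0.2, -0.3, -0.1]
opening: 0.169
```

```bash
python3 go.py
```

```text
t 9.2 tcp [580.1 138.5 165.2] rot [ 3.139e+00 -3.000e-03  1.368e+00] rail [-107.8  -36.8  165.2] railyaw -3.14 F [-0.2 -0.3 -0.1] M [-0.11  0.04  0.  ] op 0.169 j [0.12 0.47 1.66 0.   1.   0.32]
```

Request:
play_rows:
  moves:
    - [0, 0.001, 0, 0, 0, 0, 0]
    - [0, 0, 0, 0, 0, 0, 0]

```text
t: 9.45
eef_pos: [580.2, 138.4, 165.1]
tcp_rot: [3.141, -0.003, 1.368]
ft_force: [-1.3, -0.3, -0.2]
opening: 0.166
```

Request:
play_rows:
  moves:
    - [0, 0.0007, 0, 0, 0, 0, 0]
    - [0, 0, 0, 0, 0, 0, 0]

```text
t: 9.65
eef_pos: [580.3, 138.4, 165.0]
tcp_rot: [-3.141, -0.003, 1.368]
ft_force: [-2.9, 1.6, 0.6]
opening: 0.169
```

```bash
python3 go.py
```

```text
t 9.7 tcp [580.3 138.4 165. ] rot [-3.141e+00 -3.000e-03  1.368e+00] rail [-107.8  -36.5  165. ] railyaw -3.14 F [-2.9  1.6  0.6] M [-0.03  0.55 -0.02] op 0.169 j [0.12 0.48 1.66 0.   1.   0.32]
```

Run:
```python
from h import *
p=pickle.load(open('pose.pkl','rb'));q=r2w(p,[(0,1.0,0)])[0];p=np.array([q[0],q[1],p[2]]);pickle.dump(p,open('pose.pkl','wb'));show()
```

```text
t 9.7 tcp [580.3 138.4 165. ] rot [-3.141e+00 -3.000e-03  1.368e+00] rail [-107.8  -37.5  165. ] railyaw -3.14 F [-2.9  1.6  0.6] M [-0.03  0.55 -0.02] op 0.169 j [0.12 0.48 1.66 0.   1.   0.32]
```

Request:
play_rows:
  moves:
    - [0, -0.0025, 0, 0, 0, 0, 0]
    - [-0.006, 0, 0, 0, 0, 0, 0]
    - [-0.008, 0, 0, 0, 0, 0, 0]
    - [-0.008, 0, 0, 0, 0, 0, 0]
    - [0, 0, 0, 0, 0, 0, 0]

```text
t: 10.15
eef_pos: [574.1, 115.0, 165.0]
tcp_rot: [3.139, -0.003, 1.369]
ft_force: [0.5, 0.3, -0.7]
opening: 0.167
```

```bash
python3 go.py
```

```text
t 10.2 tcp [574.1 115.  165. ] rot [ 3.139e+00 -3.000e-03  1.369e+00] rail [-83.7 -38.9 165. ] railyaw -3.139 F [ 0.5  0.3 -0.7] M [-0.11  0.11  0.04] op 0.167 j [0.08 0.46 1.69 0.   0.99 0.28]
```

Request:
play_rows:
  moves:
    - [-0.008, -0.001, 0, 0, 0, 0, 0]
    - [-0.009, 0, 0, 0, 0, 0, 0]
    - [-0.009, 0, 0, 0, 0, 0, 0]
    - [-0.006, 0, 0, 0, 0, 0, 0]
    - [0, 0, 0, 0, 0, 0, 0]

```text
t: 10.65
eef_pos: [566.1, 80.4, 165.0]
tcp_rot: [3.139, -0.003, 1.368]
ft_force: [0.1, -1.1, -0.9]
opening: 0.167
```

```bash
python3 wl.py w4
cat > cp.py <<'E'
# plan corner: args: list of arc lengths ahead; prints rows following wire from nearest point
from h import *
import sys
pose=pickle.load(open('pose.pkl','rb')); show(); W=wire(.25)
s=state(); r=w2r(pose,[s['eef_pos']])[0]; yaw=(s['tcp_rot'][2]-pose[2]-np.pi+np.pi)%(2*np.pi)-np.pi
T=np.gradient(W,axis=0); th=np.unwrap(np.arctan2(T[:,1],T[:,0])); L=np.r_[0,np.cumsum(np.linalg.norm(np.diff(W,axis=0),axis=1))]
i=np.argmin(np.hypot(*(W-r[:2]).T)); n=np.array([-np.sin(th[i]),np.cos(th[i])])
print('s %.1f of %.1f'%(L[i],L[-1]),'lat',round(float((r[:2]-W[i])@n),2),'yaw err',round(yaw-th[i],3),'z',r[2].round(1),'tilt',np.round([s['tcp_rot'][0],s['tcp_rot'][1]],3))
F=np.array(s['ft_force']); e=np.array([np.cos(th[i]+pose[2]),np.sin(th[i]+pose[2])]); print('F along %.1f lateral %.1f up %.1f'%(F[:2]@e, F[1]*e[0]-F[0]*e[1],F[2]))
if len(sys.argv)>2:
    st=float(sys.argv[1]);N=int(sys.argv[2]); way=[];z=float(sys.argv[3]) if len(sys.argv)>3 else 165
    for k in range(1,N+1):
        j=np.searchsorted(L,L[i]+k*st); way.append((r2w(pose,[(*W[min(j,len(W)-1)],z)])[0],pose[2]+np.pi+th[min(j,len(W)-1)]))
    for q in plan(way,100,.3,0): print(q)
E
python3 cp.py 6 7
```

```text
t 10.7 tcp [566.1  80.4 165. ] rot [ 3.139e+00 -3.000e-03  1.368e+00] rail [-48.1 -39.7 165. ] railyaw -3.14 F [ 0.1 -1.1 -0.9] M [-0.08  0.05 -0.  ] op 0.167 j [0.02 0.44 1.72 0.   0.97 0.23]
t 10.7 tcp [566.2  80.7 165.1] rot [ 3.139e+00 -3.000e-03  1.368e+00] rail [-48.4 -39.7 165.1] railyaw -3.14 F [ 1.   0.6 -1.1] M [-0.14  0.09 -0.03] op 0.166 j [0.02 0.44 1.72 0.   0.97 0.23]
s 101.6 of 364.8 lat 0.34 yaw err 0.001 z 165.1 tilt [ 3.139e+00 -3.000e-03]
F along -0.8 lateral 0.9 up -1.1
[-0.0062, -0.0001, 0.0001, 0.003, -0.003, -0.115, 0]
[-0.0059, 0.0006, 0.0, 0.0, 0.0, -0.199, 0]
[-0.0059, 0.0006, 0.0, 0.0, 0.0, -0.199, 0]
[-0.0059, 0.0006, 0.0, 0.0, 0.0, -0.199, 0]
[-0.0059, 0.0006, 0.0, 0.0, 0.0, -0.199, 0]
[-0.006, 0.0003, 0.0, 0.0, 0.0, -0.05, 0]
[-0.006, -0.0, -0.0, 0.0, 0.0, 0.0, 0]
```

View pics/w4.png

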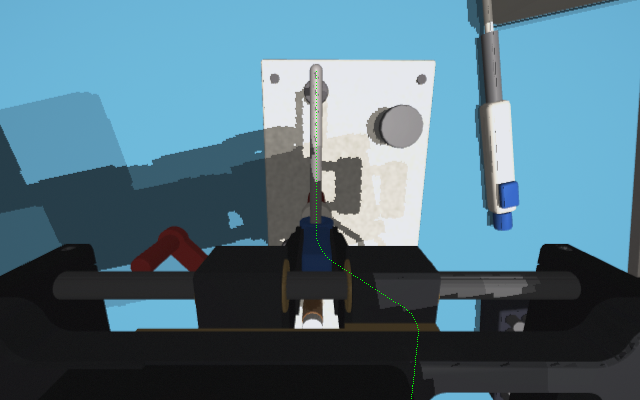

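Request:
play_rows:
  moves:
    - [-0.003, 0, 0, 0, 0, -0.03, 0]
    - [-0.003, 0, 0, 0, 0, -0.1, 0]
    - [-0.003, 0, 0, 0, 0, -0.1, 0]
    - [0, 0, 0, 0, 0, 0, 0]

```text
t: 11.1
eef_pos: [565.1, 72.2, 165.1]
tcp_rot: [3.138, -0.002, 1.606]
ft_force: [0.2, 0.5, -0.1]
opening: 0.165
```

```bash
python3 cp.py 3 5
```

```text
t 11.1 tcp [565.1  72.2 165.1] rot [ 3.138e+00 -2.000e-03  1.606e+00] rail [-39.9 -39.  165.1] railyaw -2.902 F [ 0.2  0.5 -0.1] M [-0.08  0.08 -0.07] op 0.165 j [ 0.01  0.44  1.73  0.    0.97 -0.03]
s 110.3 of 364.8 lat 0.41 yaw err 0.041 z 165.1 tilt [ 3.138e+00 -2.000e-03]
F along -0.5 lateral 0.2 up -0.1
[-0.0033, -0.0004, 0.0001, 0.004, -0.002, -0.067, 0]
[-0.003, 0.0001, 0.0, 0.0, 0.0, -0.099, 0]
[-0.003, 0.0001, 0.0, 0.0, 0.0, -0.099, 0]
[-0.003, 0.0001, 0.0, 0.0, 0.0, -0.099, 0]
[-0.003, 0.0001, 0.0, 0.0, 0.0, -0.099, 0]
```

Request:
play_rows:
  moves:
    - [-0.003, -0.0004, 0, 0.003, 0, -0.07, 0]
    - [-0.003, 0, 0, 0, 0, -0.1, 0]
    - [-0.003, 0, 0, 0, 0, -0.1, 0]
    - [0, 0, 0, 0, 0, 0, 0]

```text
t: 11.5
eef_pos: [566.0, 64.2, 165.1]
tcp_rot: [3.14, -0.002, 1.874]
ft_force: [0.5, -0.7, -0.7]
opening: 0.166
```

```bash
python3 cp.py 3 5
```

```text
t 11.5 tcp [566.   64.2 165.1] rot [ 3.140e+00 -2.000e-03  1.874e+00] rail [-32.3 -36.5 165.1] railyaw -2.634 F [ 0.5 -0.7 -0.7] M [-0.11  0.    0.01] op 0.166 j [-0.    0.44  1.73  0.    0.97 -0.31]
s 118.3 of 364.8 lat 0.29 yaw err 0.044 z 165.1 tilt [ 3.14e+00 -2.00e-03]
F along 0.8 lateral 0.3 up -0.7
[-0.0031, -0.0003, 0.0, 0.002, -0.002, -0.064, 0]
[-0.003, 0.0001, 0.0, 0.0, 0.0, -0.099, 0]
[-0.003, 0.0001, 0.0, 0.0, 0.0, -0.099, 0]
[-0.003, 0.0001, 0.0, 0.0, 0.0, -0.099, 0]
[-0.003, 0.0001, 0.0, 0.0, 0.0, -0.091, 0]
```

Request:
play_rows:
  moves:
    - [-0.003, -0.0003, 0, 0, 0, -0.07, 0]
    - [-0.003, 0, 0, 0, 0, -0.1, 0]
    - [-0.003, 0, 0, 0, 0, -0.1, 0]
    - [-0.003, 0, 0, 0, 0, -0.1, 0]
    - [0, 0, 0, 0, 0, 0, 0]

```text
t: 12.0
eef_pos: [570.8, 54.7, 165.0]
tcp_rot: [3.139, -0.002, 2.232]
ft_force: [-0.1, 1.3, -0.0]
opening: 0.164
```

```bash
python3 cp.py 3 6
```

```text
t 12.0 tcp [570.8  54.7 165. ] rot [ 3.139e+00 -2.000e-03  2.232e+00] rail [-23.9 -29.8 165. ] railyaw -2.276 F [-0.1  1.3 -0. ] M [-0.05 -0.01 -0.03] op 0.164 j [-0.02  0.44  1.72  0.    0.98 -0.68]
s 129.2 of 364.8 lat 0.6 yaw err 0.038 z 165.0 tilt [ 3.139e+00 -2.000e-03]
F along -1.1 lateral 0.7 up -0.0
[-0.0031, -0.0005, 0.0, 0.003, -0.002, -0.07, 0]
[-0.003, 0.0001, 0.0, 0.0, 0.0, -0.025, 0]
[-0.003, 0.0, 0.0, 0.0, 0.0, 0.0, 0]
[-0.003, 0.0, 0.0, 0.0, 0.0, 0.0, 0]
[-0.003, -0.0, -0.0, 0.0, 0.0, 0.0, 0]
[-0.0028, -0.0, -0.0, 0.0, 0.0, 0.0, 0]
```

Request:
play_rows:
  moves:
    - [-0.003, -0.0005, 0, 0, 0, -0.07, 0]
    - [-0.003, 0, 0, 0, 0, -0.025, 0]
    - [-0.006, 0, 0, 0, 0, 0, 0]
    - [-0.007, 0, 0, 0, 0, 0, 0]
    - [-0.007, 0, 0, 0, 0, 0, 0]
    - [0, 0, 0, 0, 0, 0, 0]

```text
t: 12.6
eef_pos: [589.2, 34.7, 164.9]
tcp_rot: [3.139, -0.002, 2.307]
ft_force: [-0.4, -0.2, -1.1]
opening: 0.164
```

```bash
python3 cp.py 7 5
```

```text
t 12.6 tcp [589.2  34.7 164.9] rot [ 3.139e+00 -2.000e-03  2.307e+00] rail [ -8.   -7.8 164.9] railyaw -2.201 F [-0.4 -0.2 -1.1] M [-0.05 -0.   -0.03] op 0.164 j [-0.05  0.47  1.68  0.    1.   -0.79]
s 156.5 of 364.8 lat 0.46 yaw err -0.02 z 164.9 tilt [ 3.139e+00 -2.000e-03]
F along -0.2 lateral -0.4 up -1.1
[-0.007, -0.0003, -0.0001, 0.003, -0.002, -0.02, 0]
[-0.007, 0.0, 0.0, 0.0, 0.0, 0.0, 0]
[-0.007, -0.0, -0.0, 0.0, 0.0, 0.0, 0]
[-0.007, 0.0, 0.0, 0.0, 0.0, 0.0, 0]
[-0.007, -0.0, -0.0, 0.0, 0.0, 0.0, 0]
```

Request:
play_rows:
  moves:
    - [-0.007, -0.0004, 0, 0, 0, -0.02, 0]
    - [-0.008, 0, 0, 0, 0, 0, 0]
    - [-0.008, 0, 0, 0, 0, 0, 0]
    - [-0.008, 0, 0, 0, 0, 0, 0]
    - [-0.004, 0, 0, 0, 0, 0, 0]
    - [0, 0, 0, 0, 0, 0, 0]

```text
t: 13.2
eef_pos: [615.1, 6.0, 164.6]
tcp_rot: [3.139, -0.002, 2.326]
ft_force: [0.3, 0.6, -1.1]
opening: 0.166
```

```bash
python3 cp.py 3 6
```

```text
t 13.2 tcp [615.1   6.  164.6] rot [ 3.139e+00 -2.000e-03  2.326e+00] rail [ 14.8  23.4 164.6] railyaw -2.182 F [ 0.3  0.6 -1.1] M [-0.05  0.06 -0.03] op 0.166 j [-0.1   0.5   1.61  0.    1.02 -0.86]
s 195.1 of 364.8 lat -0.35 yaw err -0.001 z 164.6 tilt [ 3.139e+00 -2.000e-03]
F along -0.2 lateral 0.6 up -1.1
[-0.0029, 0.0004, -0.0004, 0.003, -0.002, -0.001, 0]
[-0.003, -0.0, -0.0, 0.0, 0.0, 0.05, 0]
[-0.0032, -0.0002, -0.0, 0.0, 0.0, 0.108, 0]
[-0.003, -0.0001, -0.0, 0.0, 0.0, 0.099, 0]
[-0.003, -0.0001, -0.0, 0.0, 0.0, 0.099, 0]
[-0.003, -0.0001, -0.0, 0.0, 0.0, 0.099, 0]
```

Request:
play_rows:
  moves:
    - [-0.003, 0.0003, 0, 0, 0, 0, 0]
    - [-0.003, 0, 0, 0, 0, 0.05, 0]
    - [-0.003, 0, 0, 0, 0, 0.1, 0]
    - [-0.003, 0, 0, 0, 0, 0.1, 0]
    - [0, 0, 0, 0, 0, 0, 0]

```text
t: 13.7
eef_pos: [623.2, -2.9, 164.6]
tcp_rot: [3.14, -0.003, 2.068]
ft_force: [-1.0, -0.5, -1.1]
opening: 0.167
```

```bash
python3 cp.py 3 6
```

```text
t 13.7 tcp [623.2  -2.9 164.6] rot [ 3.140e+00 -3.000e-03  2.068e+00] rail [ 21.9  33.2 164.6] railyaw -2.44 F [-1.  -0.5 -1.1] M [-0.05  0.01  0.01] op 0.167 j [-0.11  0.51  1.59  0.    1.04 -0.61]
s 207.3 of 364.8 lat 0.43 yaw err -0.002 z 164.6 tilt [ 3.14e+00 -3.00e-03]
F along -0.1 lateral -1.1 up -1.1
[-0.0033, -0.0006, -0.0004, 0.002, -0.003, 0.106, 0]
[-0.003, -0.0001, -0.0, 0.0, 0.0, 0.099, 0]
[-0.003, -0.0001, -0.0, 0.0, 0.0, 0.099, 0]
[-0.003, -0.0001, -0.0, 0.0, 0.0, 0.099, 0]
[-0.003, -0.0001, -0.0, 0.0, 0.0, 0.099, 0]
[-0.003, -0.0001, -0.0, 0.0, 0.0, 0.099, 0]
```

Request:
play_rows:
  moves:
    - [-0.003, -0.0006, 0, 0, 0, 0.1, 0]
    - [-0.003, 0, 0, 0, 0, 0.1, 0]
    - [-0.003, 0, 0, 0, 0, 0.1, 0]
    - [0, 0, 0, 0, 0, 0, 0]

```text
t: 14.1
eef_pos: [625.9, -11.0, 164.6]
tcp_rot: [3.141, -0.004, 1.771]
ft_force: [-0.3, -0.1, -0.1]
opening: 0.165
```

```bash
python3 cp.py 3 6
```

```text
t 14.1 tcp [625.9 -11.  164.6] rot [ 3.141 -0.004  1.771] rail [ 29.2  37.4 164.6] railyaw -2.737 F [-0.3 -0.1 -0.1] M [-0.07  0.04 -0.  ] op 0.165 j [-0.12  0.52  1.59  0.    1.04 -0.33]
s 215.5 of 364.8 lat 0.06 yaw err -0.026 z 164.6 tilt [ 3.141 -0.004]
F along 0.0 lateral -0.3 up -0.1
[-0.0031, -0.0002, -0.0004, 0.001, -0.004, 0.081, 0]
[-0.003, -0.0001, -0.0, 0.0, 0.0, 0.099, 0]
[-0.003, -0.0001, -0.0, 0.0, 0.0, 0.099, 0]
[-0.003, -0.0001, -0.0, 0.0, 0.0, 0.099, 0]
[-0.003, -0.0001, -0.0, 0.0, 0.0, 0.025, 0]
[-0.003, 0.0, 0.0, 0.0, 0.0, 0.0, 0]
```

Request:
play_rows:
  moves:
    - [-0.003, -0.0001, 0, 0, 0.002, 0.08, 0]
    - [-0.003, 0, 0, 0, 0, 0.1, 0]
    - [-0.003, 0, 0, 0, 0, 0.1, 0]
    - [-0.003, 0, 0, 0, 0, 0.1, 0]
    - [-0.003, 0, 0, 0, 0, 0.025, 0]
    - [0, 0, 0, 0, 0, 0, 0]

```text
t: 14.7
eef_pos: [625.3, -24.8, 164.7]
tcp_rot: [-3.14, -0.006, 1.382]
ft_force: [0.9, -1.1, -0.1]
opening: 0.166
```

```bash
python3 cp.py 3 3
python3 - <<'E'
from h import *
c=shot('scene','c9.png');cv2.imwrite('pics/c9z.png',cv2.resize(c['img'][140:260,240:400,::-1],None,fx=4.8,fy=4.8,interpolation=cv2.INTER_CUBIC))
E
```

```text
t 14.7 tcp [625.3 -24.8 164.7] rot [-3.14  -0.006  1.382] rail [ 42.8  39.7 164.7] railyaw -3.126 F [ 0.9 -1.1 -0.1] M [-0.1   0.02 -0.02] op 0.166 j [-0.15  0.52  1.59  0.01  1.04  0.04]
s 229.6 of 364.8 lat -0.33 yaw err 0.016 z 164.7 tilt [-3.14  -0.006]
F along 0.9 lateral 1.1 up -0.1
[-0.003, 0.0003, -0.0003, -0.002, -0.006, 0.016, 0]
[-0.003, 0.0, 0.0, 0.0, 0.0, 0.0, 0]
[-0.003, 0.0, 0.0, 0.0, 0.0, 0.0, 0]
```

View pics/c9z.png

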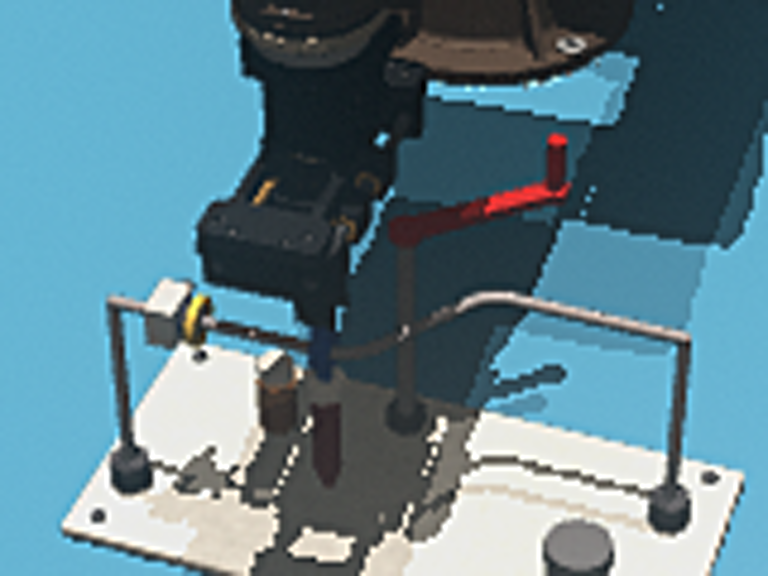

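Run:
```python
from h import *
pose=pickle.load(open('pose.pkl','rb'));d=pickle.load(open('c0.pkl','rb'))
for n,(x0,y0,x1,y1) in {'scene':(265,190,295,220),'side':(345,200,362,220)}.items():
    im=d[n]['img'][y0:y1,x0:x1].astype(int); r,g,b=im[...,0],im[...,1],im[...,2]
    m=(r>1.6*b)&(g>1.3*b)&(r>90); ys,xs=np.nonzero(m); print(n,m.sum(),xs.min()+x0,xs.max()+x0,ys.min()+y0,ys.max()+y0)
    print(w2r(pose,[onplane(d[n],xs.mean()+x0,ys.mean()+y0,160)])[0])
im=d['scene']['img'][198:222,268:296,::-1]; cv2.imwrite('pics/col.png',cv2.resize(im,None,fx=20,fy=20,interpolation=cv2.INTER_NEAREST))
for x in (100,110,115,120,125): print(x,proj(d['scene'],r2w(pose,[(x,40,160)])[0]))
```

```text
scene 19 278 282 202 210
[127.07553538  36.38365901 160.        ]
side 12 350 354 208 211
[108.24986149  47.3439272  160.        ]
100 (np.float64(288.05573355659635), np.float64(208.22847140041577))
110 (np.float64(284.766262129163), np.float64(207.45997197097148))
115 (np.float64(283.12612204767936), np.float64(207.0767959061736))
120 (np.float64(281.4890343175331), np.float64(206.69433294386442))
125 (np.float64(279.8549904258653), np.float64(206.31258109523583))
```

View pics/col.png

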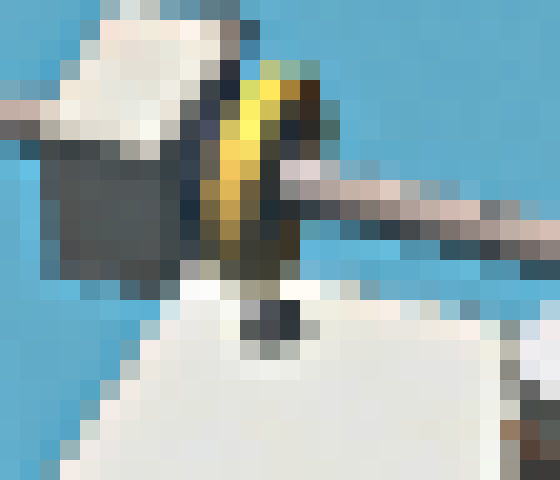

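Request:
play_rows:
  moves:
    - [-0.006, 0.0003, 0, 0, -0.004, 0.015, 0]
    - [-0.007, 0, 0, 0, 0, 0, 0]
    - [-0.007, 0, 0, 0, 0, 0, 0]
    - [-0.007, 0, 0, 0, 0, 0, 0]
    - [0, 0, 0, 0, 0, 0, 0]

```text
t: 15.25
eef_pos: [619.8, -53.4, 164.6]
tcp_rot: [-3.14, -0.001, 1.374]
ft_force: [-0.4, 0.9, -0.5]
opening: 0.16
```

```bash
python3 cp.py 7 2
```

```text
t 15.2 tcp [619.8 -53.4 164.6] rot [-3.140e+00 -1.000e-03  1.374e+00] rail [ 72.   40.1 164.6] railyaw -3.134 F [-0.4  0.9 -0.5] M [-0.11  0.06  0.03] op 0.16 j [-0.19  0.51  1.59  0.    1.04  0.  ]
s 258.7 of 364.8 lat 0.09 yaw err 0.008 z 164.6 tilt [-3.14e+00 -1.00e-03]
F along -0.8 lateral -0.6 up -0.5
[-0.0069, -0.0001, -0.0004, -0.002, -0.001, 0.008, 0]
[-0.007, 0.0, 0.0, 0.0, 0.0, 0.0, 0]
```

Request:
play_rows:
  moves:
    - [-0.007, 0, 0, 0, 0, 0.008, 0]
    - [-0.007, 0, 0, 0, 0, 0, 0]
    - [-0.007, 0, 0, 0, 0, 0, 0]
    - [-0.006, 0, 0, 0, 0, 0, 0]
    - [0, 0, 0, 0, 0, 0, 0]

```text
t: 15.75
eef_pos: [613.8, -82.6, 164.6]
tcp_rot: [-3.14, -0.001, 1.365]
ft_force: [-0.4, 0.1, -1.2]
opening: 0.166
```

```bash
python3 cp.py 2 2
```

```text
t 15.8 tcp [613.8 -82.6 164.6] rot [-3.140e+00 -1.000e-03  1.365e+00] rail [101.8  40.2 164.6] railyaw 3.141 F [-0.4  0.1 -1.2] M [-0.12  0.05 -0.03] op 0.166 j [-0.24  0.51  1.6   0.    1.03 -0.04]
s 288.5 of 364.8 lat 0.15 yaw err -0.001 z 164.6 tilt [-3.14e+00 -1.00e-03]
F along -0.0 lateral -0.4 up -1.2
[-0.0019, -0.0001, -0.0004, -0.002, -0.001, -0.001, 0]
[-0.002, -0.0, -0.0, 0.0, 0.0, 0.0, 0]
```

Now 1–2 mm steps, watching the force along the wire.

Request:
play_rows:
  moves:
    - [-0.002, 0, 0, 0, 0, 0, 0]
    - [-0.002, 0, 0, 0, 0, 0, 0]
    - [-0.002, 0, 0, 0, 0, 0, 0]
    - [0, 0, 0, 0, 0, 0, 0]

```text
t: 16.15
eef_pos: [612.6, -88.8, 164.6]
tcp_rot: [-3.14, -0.001, 1.366]
ft_force: [-0.4, 0.4, -0.3]
opening: 0.168
```

Request:
play_rows:
  moves:
    - [-0.001, 0, 0, 0, 0, 0, 0]
    - [-0.001, 0, 0, 0, 0, 0, 0]
    - [0, 0, 0, 0, 0, 0, 0]

```text
t: 16.45
eef_pos: [612.1, -90.6, 164.6]
tcp_rot: [-3.14, -0.001, 1.366]
ft_force: [-0.2, 0.1, -0.1]
opening: 0.163
```

Request:
play_rows:
  moves:
    - [-0.001, 0, 0, 0, 0, 0, 0]
    - [-0.001, 0, 0, 0, 0, 0, 0]
    - [0, 0, 0, 0, 0, 0, 0]

```text
t: 16.75
eef_pos: [611.7, -92.6, 164.6]
tcp_rot: [-3.14, -0.001, 1.366]
ft_force: [-0.6, -0.4, -0.4]
opening: 0.165
```

```bash
python3 cp.py 2 2
```

```text
t 16.8 tcp [611.7 -92.6 164.6] rot [-3.140e+00 -1.000e-03  1.366e+00] rail [112.   40.1 164.6] railyaw 3.141 F [-0.6 -0.4 -0.4] M [-0.12  0.07 -0.06] op 0.165 j [-0.26  0.51  1.6   0.    1.03 -0.05]
s 298.7 of 364.8 lat 0.1 yaw err -0.0 z 164.6 tilt [-3.14e+00 -1.00e-03]
F along 0.5 lateral -0.6 up -0.4
[-0.0019, -0.0001, -0.0004, -0.002, -0.001, 0.0, 0]
[-0.002, -0.0, -0.0, 0.0, 0.0, 0.0, 0]
```

Request:
play_rows:
  moves:
    - [-0.001, 0, 0, 0, 0, 0, 0]
    - [-0.001, 0, 0, 0, 0, 0, 0]
    - [0, 0, 0, 0, 0, 0, 0]

```text
t: 17.05
eef_pos: [611.4, -94.0, 164.6]
tcp_rot: [-3.14, -0.003, 1.366]
ft_force: [-0.6, 0.4, -1.3]
opening: 0.169
```

Request:
play_rows:
  moves:
    - [-0.001, 0, 0, 0, 0, 0, 0]
    - [-0.001, 0, 0, 0, 0, 0, 0]

```text
t: 17.25
eef_pos: [611.1, -95.4, 164.6]
tcp_rot: [-3.14, -0.004, 1.366]
ft_force: [1.2, 3.3, -0.3]
opening: 0.166
```

Request:
play_rows:
  moves:
    - [-0.001, 0, 0, 0, 0, 0, 0]
    - [-0.001, 0, 0, 0, 0, 0, 0]

```text
t: 17.45
eef_pos: [610.8, -97.1, 164.6]
tcp_rot: [-3.14, -0.004, 1.366]
ft_force: [0.2, 3.3, -0.5]
opening: 0.167
```

Request:
play_rows:
  moves:
    - [-0.001, 0, 0, 0, 0, 0, 0]
    - [-0.001, 0, 0, 0, 0, 0, 0]

```text
t: 17.65
eef_pos: [610.3, -99.1, 164.6]
tcp_rot: [-3.14, -0.004, 1.366]
ft_force: [0.8, 3.9, -0.3]
opening: 0.167
```

Request:
play_rows:
  moves:
    - [-0.001, 0, 0, 0, 0, 0, 0]

```text
t: 17.75
eef_pos: [610.2, -99.6, 164.6]
tcp_rot: [-3.14, -0.006, 1.366]
ft_force: [2.3, 10.1, 0.3]
opening: 0.168
```

Request:
play_rows:
  moves:
    - [-0.001, 0, 0, 0, 0, 0, 0]

```text
t: 17.85
eef_pos: [610.2, -99.7, 164.7]
tcp_rot: [-3.14, -0.007, 1.365]
ft_force: [2.9, 10.3, 0.3]
opening: 0.163
```

```bash
python3 cp.py 2 2
```

```text
t 17.9 tcp [610.2 -99.7 164.7] rot [-3.14  -0.007  1.365] rail [119.3  40.  164.7] railyaw 3.141 F [ 2.9 10.3  0.3] M [ 2.13 -0.48  0.02] op 0.163 j [-0.27  0.51  1.6   0.01  1.03 -0.07]
s 306.0 of 364.8 lat 0.02 yaw err -0.001 z 164.7 tilt [-3.14  -0.007]
F along -10.7 lateral 0.8 up 0.3
[-0.0019, -0.0, -0.0004, -0.002, -0.007, -0.001, 0]
[-0.002, -0.0, -0.0, 0.0, 0.0, 0.0, 0]
```

Request:
play_rows:
  moves:
    - [0.0003, 0, 0, 0, 0, 0, 0]
    - [0, 0, 0.001, 0, 0.004, 0, 0]
    - [0, 0, 0.001, 0, 0, 0, 0]

```text
t: 18.15
eef_pos: [610.5, -99.4, 163.0]
tcp_rot: [-3.141, -0.012, 1.366]
ft_force: [0.8, 4.4, 2.9]
opening: 0.165
```

```bash
python3 cp.py 2 2; python3 wl.py w9
python3 - <<'E'
from h import *
c=shot('scene','c10.png');cv2.imwrite('pics/c10z.png',cv2.resize(c['img'][180:240,260:320,::-1],None,fx=10,fy=10,interpolation=cv2.INTER_CUBIC))
E
```

```text
t 18.1 tcp [610.5 -99.4 163. ] rot [-3.141 -0.012  1.366] rail [119.   40.2 163. ] railyaw 3.141 F [0.8 4.4 2.9] M [ 0.85 -0.08  0.01] op 0.165 j [-0.27  0.51  1.61  0.01  1.03 -0.08]
s 305.7 of 364.8 lat 0.25 yaw err -0.001 z 163.0 tilt [-3.141 -0.012]
F along -4.5 lateral -0.1 up 2.9
[-0.002, -0.0002, -0.002, -0.001, -0.012, -0.001, 0]
[-0.002, -0.0, -0.0, 0.0, 0.0, 0.0, 0]
t 18.1 tcp [610.5 -99.4 163. ] rot [-3.141 -0.012  1.366] rail [119.   40.2 163. ] railyaw 3.141 F [0.8 4.4 2.9] M [ 0.85 -0.08  0.01] op 0.165 j [-0.27  0.51  1.61  0.01  1.03 -0.08]
```

View pics/c10z.png

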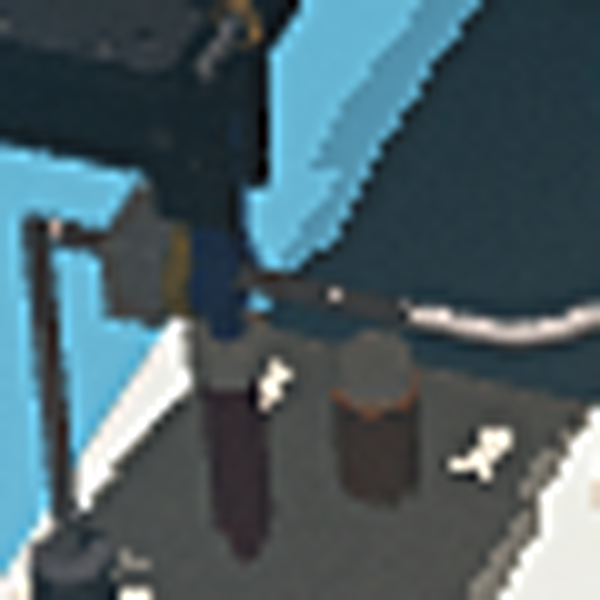

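Request:
play_rows:
  moves:
    - [0.0004, 0, -0.0005, 0, 0, 0, 0]
    - [0, 0, 0, 0, 0, 0, 0]

```text
t: 18.45
eef_pos: [610.3, -99.4, 163.2]
tcp_rot: [-3.14, -0.011, 1.366]
ft_force: [1.5, 5.1, 1.0]
opening: 0.17
```

```bash
python3 cp.py
```

```text
t 18.4 tcp [610.3 -99.4 163.2] rot [-3.14  -0.011  1.366] rail [119.   40.1 163.2] railyaw 3.141 F [1.5 5.1 1. ] M [ 0.7  -0.15 -0.02] op 0.17 j [-0.27  0.51  1.61  0.01  1.03 -0.07]
s 305.7 of 364.8 lat 0.13 yaw err -0.001 z 163.2 tilt [-3.14  -0.011]
F along -5.3 lateral 0.5 up 1.0
```

Request:
play_rows:
  moves:
    - [0.0007, 0, 0, 0, 0, 0, 0]
    - [0, 0, 0, 0, 0, 0, 0]

```text
t: 18.65
eef_pos: [610.3, -99.4, 163.0]
tcp_rot: [-3.14, -0.01, 1.366]
ft_force: [0.3, 2.5, -0.8]
opening: 0.164
```

Request:
play_rows:
  moves:
    - [0, 0, 0, 0, 0, 0, 22]
    - [0, 0, 0, 0, 0, 0, 30]
    - [0, 0, 0, 0, 0, 0, 40]
    - [0, 0, 0, 0, 0, 0, 40]

```text
t: 19.05
eef_pos: [610.1, -100.2, 163.1]
tcp_rot: [-3.14, -0.009, 1.366]
ft_force: [-0.6, -0.4, -0.3]
opening: 0.384
```

```bash
python3 cp.py;python3 wl.py w10;  python3 - <<'E'
from h import *
c=shot('scene','c11.png');cv2.imwrite('pics/c11z.png',cv2.resize(c['img'][180:240,260:320,::-1],None,fx=10,fy=10,interpolation=cv2.INTER_CUBIC))
E
```

```text
t 19.1 tcp [ 610.1 -100.2  163.1] rot [-3.14  -0.009  1.366] rail [119.8  40.1 163.1] railyaw 3.141 F [-0.6 -0.4 -0.3] M [-0.1   0.08  0.02] op 0.384 j [-0.27  0.51  1.61  0.01  1.03 -0.07]
s 306.5 of 364.8 lat 0.07 yaw err -0.001 z 163.1 tilt [-3.14  -0.009]
F along 0.5 lateral -0.5 up -0.3
t 19.1 tcp [ 610.1 -100.2  163.1] rot [-3.14  -0.009  1.366] rail [119.8  40.1 163.1] railyaw 3.141 F [-0.6 -0.4 -0.3] M [-0.1   0.08  0.02] op 0.384 j [-0.27  0.51  1.61  0.01  1.03 -0.07]
```

View pics/c11z.png

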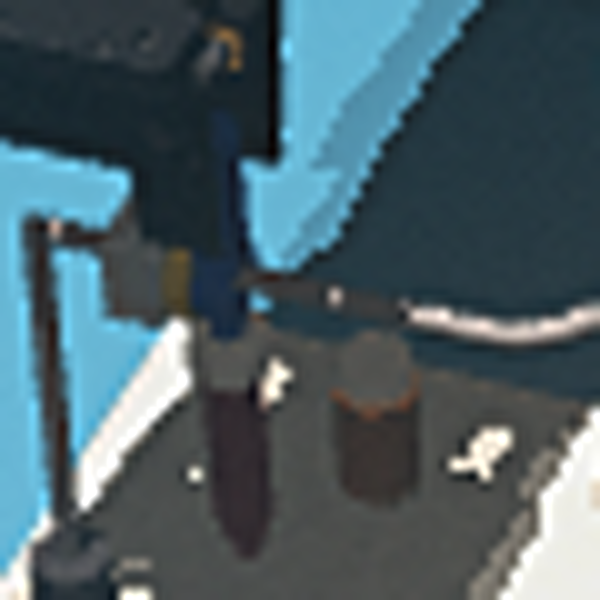

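View pics/w10.png

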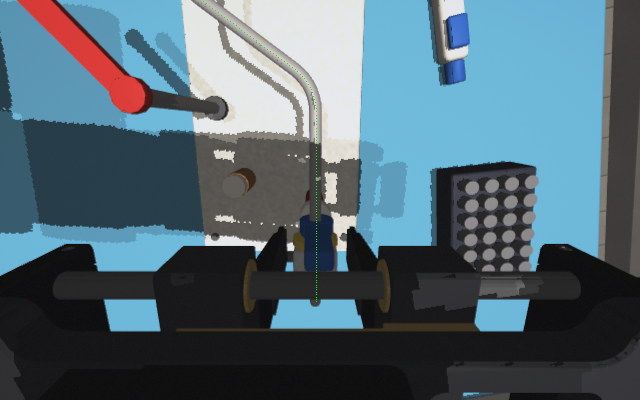

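Released, still touching the collar. Lift straight up and look.

Request:
play_rows:
  moves:
    - [0, 0, -0.01, 0, 0, 0, 40]
    - [0, 0, -0.02, 0, 0, 0, 40]
    - [0, 0, -0.03, 0, 0, 0, 40]
    - [0, 0, -0.035, 0, 0, 0, 40]
    - [0, 0, -0.035, 0, 0, 0, 40]
    - [-0.04, -0.03, -0.02, 0, 0, 0, 40]
    - [-0.04, -0.03, 0, 0, 0, 0, 40]
    - [0, 0, 0, 0, 0, 0, 40]

```text
t: 19.95
eef_pos: [536.5, -165.8, 321.5]
tcp_rot: [3.141, -0.007, 1.369]
ft_force: [1.9, -0.4, -0.6]
opening: 0.4
```

```bash
python3 go.py; python3 wl.py w11
python3 - <<'E'
from h import *
c=shot('scene','c12.png');cv2.imwrite('pics/c12z.png',cv2.resize(c['img'][140:260,240:400,::-1],None,fx=4.8,fy=4.8,interpolation=cv2.INTER_CUBIC))
d=shot('side','s12.png');cv2.imwrite('pics/s12z.png',cv2.resize(d['img'][150:270,260:380,::-1],None,fx=4.9,fy=4.9,interpolation=cv2.INTER_CUBIC))
E
```

```text
t 19.9 tcp [ 536.5 -165.8  321.5] rot [ 3.141 -0.007  1.369] rail [198.9 -18.7 321.5] railyaw -3.139 F [ 1.9 -0.4 -0.6] M [-0.13  0.03  0.  ] op 0.4 j [-0.42  0.29  1.52  0.01  1.33 -0.22]
t 19.9 tcp [ 536.5 -165.8  321.5] rot [ 3.141 -0.007  1.369] rail [198.9 -18.7 321.5] railyaw -3.139 F [ 1.9 -0.4 -0.6] M [-0.13  0.03  0.  ] op 0.4 j [-0.42  0.29  1.52  0.01  1.33 -0.22]
```

View pics/c12z.png

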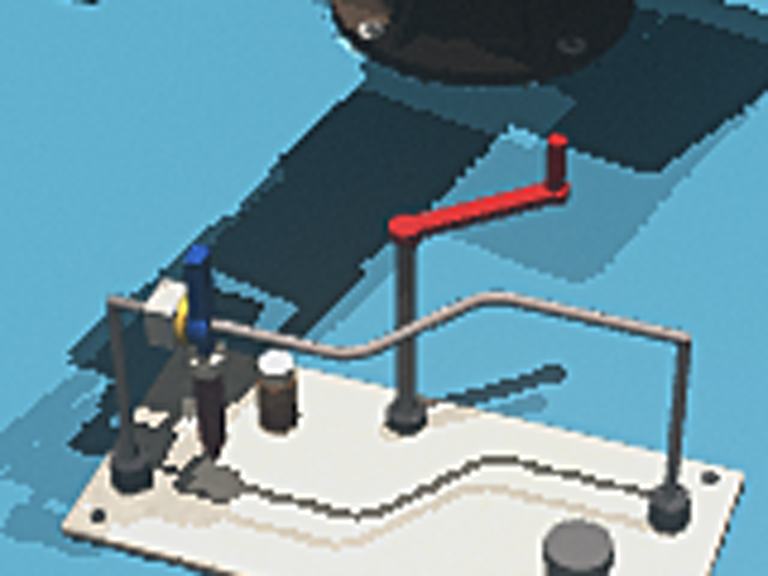

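View pics/w11.png

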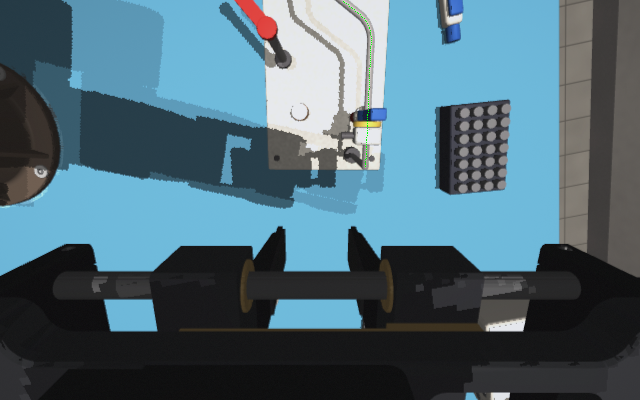

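View pics/s12z.png

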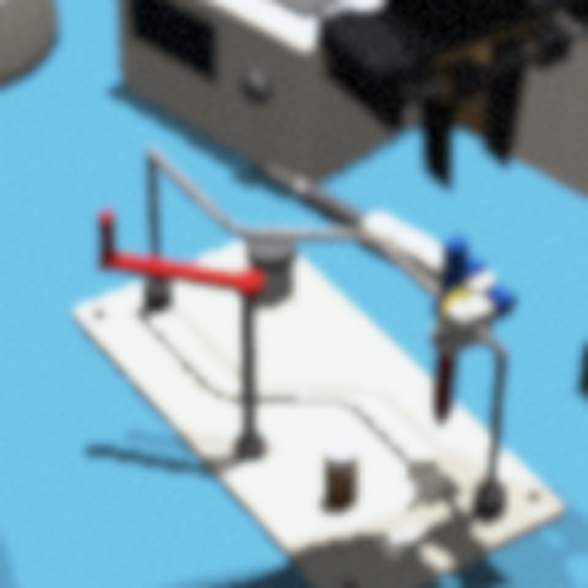

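```bash
python3 kp.py 281.8 193.6
python3 - <<'E'
from h import *
c=pickle.load(open('w.pkl','rb'));cv2.imwrite('pics/w11z.png',cv2.resize(c['img'][85:165,325:415,::-1],None,fx=7,fy=7,interpolation=cv2.INTER_NEAREST))
E
```

```text
[ -38.7 -137.1  210. ] r 98.2 angle 1.0568860041523656
```

View pics/w11z.png

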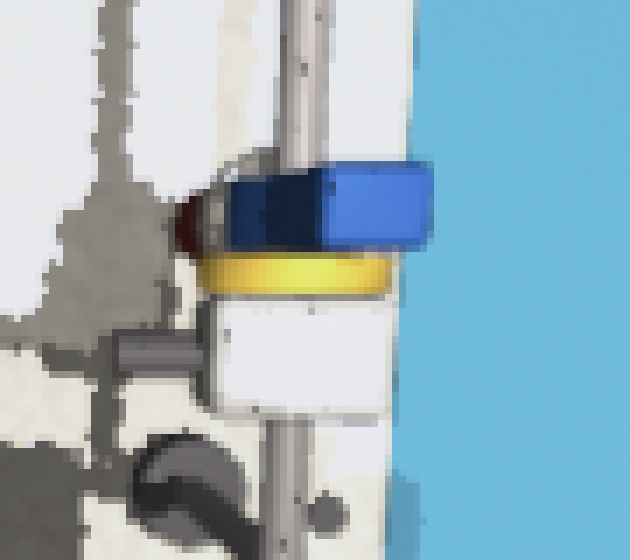

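```bash
python3 -c "
from cell import *
print(job_done())"
```

```text
the job is handed in; nothing more can be done
None
```

I opened the keeper, slid the hanger round both corners and pushed the collar home, then released the hanger. It took about 20 s of the 64 s, and the job is handed in; no verdict was reported.

- **Keeper:** it is open to about 1.06 rad by the side camera, above the 0.7 rad needed. My first pass went over the top of the peg without touching it. The fingertips stood about 35 mm higher in the images than the stated tool geometry gives. I corrected for that offset, and the second pass worked.
- **Hanger:** I felt for the wire to centre the ring on it. Both corners were passed with wrist forces of about 1–2 N, which is close to sensor noise.
- **Stop:** the ring met the collar at about rail x = 113.5 mm. It took about 3–4 N to push for about 6 mm, then the force rose to a hard stop at about 10.7 N. That was the highest force I read, but I only read it at the end of each move.
- **Final state:** after release, the wrist picture shows the ring touching the collar and the collar close against the clamp. The scene and side pictures show the hanger upright, with nothing else visibly moved. The gripper is well clear.

I did not measure the collar's depth in the clamp or the bystanders' positions, so those rest on the force readings and the pictures.

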